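Put the returned battery packs on charge

ROBOT

A 7-joint arm with a two-finger parallel gripper is mounted at the origin on the work surface. World frame = base frame: x ahead of the robot, y to its left, z up, the work surface at z = 0. Lengths are in m, angles in rad, forces in N, time in s.
With the tool pointing down it reaches from about 0.4 to 0.85 m from the base axis. Payload 4.5 kg.
Tool frame: the origin (TCP) lies midway between the tips of the shut fingers; the grasp point (between the pads) lies 19 mm behind it; z points along the fingers, y is the line along which they close (so a half turn about z gives the same grasp; the last joint's range is limited). The gripper opens to 88 mm and grips with 3 to 60 N. Pads are 18 mm wide; open, the fingers measure 123 mm over their backs; the gripper's body (75 mm by 187 mm) begins 45 mm behind the grasp point.
Start: joints at [1.148, 0.689, -0.195, 1.565, 0.157, 0.902, -0.215], TCP at [0.276, -0.561, 0.207] pointing down, gripper open.
Joint ranges: [-3.01, 3.01], [-0.46, 2.08], [-1.47, 1.51], [0.13, 2.56], [-1, 4.14], [0.04, 2.09], [-2.66, 2.66]. Speed limits (rad/s): [2.57, 2.57, 3.14, 3.14, 3.14, 3.14, 3.14].

INTERFACE

Orientations are given as a unit quaternion [x, y, z, w].
In Python, from plant import r gives the robot as it stands. The module is installed in compiled form; this text tells all that it offers.
- The arm moves only by the tool step_arm, never from a script. Its argument "series" is a list of rows, each a list of 7 numbers: the shift along the world's x, y, z in mm, then the turn, a rotation vector about the world's x, y, z in rad, then the closure, from 0 (fully open) to 1 (shut). A call has 1 to 20 rows; each row shifts and turns the commanded pose from where the row before left it; what a row does not reach is not made up. A row lasts 1/10 s, in which the tool goes at most 50 mm and 8.59 degrees, less where a joint would pass 70% of its speed; a pose out of reach is approached as far as the arm can. A call is refused whole if a number of a shift passes 50 or a number of a turn 0.15, either way. A call with a gripper value outside its range is refused whole. The fingers move at their own pace and stop on an object; "force" is the grip in N (left out, the last holds). Time passes only in rows, so rows that do not move let the fingers close. It gives the time, the measured TCP pose, the force, the opening and the grip force at its end, in the units of the state.
- r.get_state(): the state, without advancing time (a new reading comes with each control period).
- r.snapshot(name): name is "scene" or "top"; returns (picture, depth): 420x560x3 uint8, blue, green, red; 420x560 float32, m along the optical axis (not along the pixel's ray), 0 where there is no reading.
- r.get_calibration(name): a dict with "intrinsics" (3x3 intrinsics, pixels), "dist_coeffs" ([k1, k2, p1, p2, k3] as OpenCV has them; the pictures are not rectified), "pose" (4x4, takes a point from camera to world coordinates). Camera axes: x right, y up, looking along -z (the intrinsics and any distortion apply to the point x, -y, -z); pixel columns grow to the right and rows downward; lengths in m; the calibration is good to about 2 mm. A picture is of the moment at which its call begins. get_calibration takes no time and is no camera call.
- r.finish_job(): hands the job in; it is judged then, once.
The state is a dict: "clock": time; "q": joint angles; "qd": joint speeds; "joint_torque": joint torques, N m; "tool_pos": TCP position; "eef_rot": TCP orientation; "contact_force": force on the tool from outside, world axes, zero at the start; "moment": the same for the moment, N m; "opening": opening from 0.0 (shut) to 1.0 (fully open); "finger_force": force on a finger pad.
Only numpy, scipy, OpenCV 4.12 (cv2) and the standard library are available. Lean on these libraries where they do the work, as an engineer would, in place of code of your own. Each camera call takes 0.05 s, during which the arm holds its last target. There are 200 camera calls.

TASK

Put every battery pack standing in the stock rack on charge: tilt each one outward by its top until it is clear of the rail that runs over its back, then lift it out, stand it fully down in any free bay of the charger with its lug towards the lever, and swing that bay's lever shut. When all packs are locked in, press the charger's start button and let go; leave the cartons standing in the rack and everything else on the bench alone.

Things in the scene. Friction and masses are not known exactly. Their poses are not given: they have to be found in the camera images.
- rack_floor (a point): Fixed sheet-steel stock rack. Point: mid-row on its floor, 4 mm above the bench; x from open front to back, y along the row. Seven places 31 mm apart (y = -93 .. +93 mm) hold packs and cartons in any order, 1 mm between them; some are empty. Front lip 49 mm in front (-x), 35 mm high; back at x = +31. A keeper rail, underside 119 mm above the floor, runs over the backs of the row from x = +9 to +33.
- start (a joint): charger's start button, pressed straight down: 0 = up, 6 mm = fully down (takes 5 N; springs back by itself). Pressed when beyond 4 mm.
- start_top (a point): centre of the top of the start button, a black round key 26 mm across in a grey collar 42 mm across; its top is 10 mm above the collar and 22 mm above the charger's deck
- pack0_mid (a point): Grey battery pack, 0.27 to 0.47 kg: body 60 (x) by 30 (y) by 105 mm high; flush with its front (-x) a pull lug, 12 (x) by 30 (y), stands 26 mm above the top. Point: on the body's centre line, 65.5 mm above the foot; lug centre at x = -24 mm, from 39.5 to 65.5 mm above the point. Latch recess in the front, 8 mm deep, 44 to 72 mm above the foot. In the rack its front faces the open side. May be absent.
- pack1_mid (a point): Grey battery pack, 0.27 to 0.47 kg: body 60 (x) by 30 (y) by 105 mm high; flush with its front (-x) a pull lug, 12 (x) by 30 (y), stands 26 mm above the top. Point: on the body's centre line, 65.5 mm above the foot; lug centre at x = -24 mm, from 39.5 to 65.5 mm above the point. Latch recess in the front, 8 mm deep, 44 to 72 mm above the foot. In the rack its front faces the open side. May be absent.
- pack2_mid (a point): Grey battery pack, 0.27 to 0.47 kg: body 60 (x) by 30 (y) by 105 mm high; flush with its front (-x) a pull lug, 12 (x) by 30 (y), stands 26 mm above the top. Point: on the body's centre line, 65.5 mm above the foot; lug centre at x = -24 mm, from 39.5 to 65.5 mm above the point. Latch recess in the front, 8 mm deep, 44 to 72 mm above the foot. In the rack its front faces the open side. May be absent.
- carton0_mid (a point): white carton, 60 deep (x) by 30 wide (y) by 105 high (z) mm with a flat top, standing in the row among the packs; stays there. Point: its centre, 52.5 mm above its foot.
- carton1_mid (a point): white carton, 60 deep (x) by 30 wide (y) by 105 high (z) mm with a flat top, standing in the row among the packs; stays there. Point: its centre, 52.5 mm above its foot.
- carton2_mid (a point): white carton, 60 deep (x) by 30 wide (y) by 105 high (z) mm with a flat top, standing in the row among the packs; stays there. Point: its centre, 52.5 mm above its foot.
- carton3_mid (a point): white carton, 60 deep (x) by 30 wide (y) by 105 high (z) mm with a flat top, standing in the row among the packs; stays there. Point: its centre, 52.5 mm above its foot.
- bay0 (a point): Charger pocket, 65 (x) by 35 (y) by 40 mm deep. Point: centre of its floor, 12 mm above the bench. -x is the lever's side: the pack's front (lug) goes there, upright. The white charger, 154 (x) by 290 (y) by 52 mm high, 2.6 kg, stands loose; bays at 65 mm pitch along y (bay0 lowest y), the start button 70 mm beyond bay2 (+y).
- lever0 (a joint): locking lever of bay0: 0 = shut (handle upright, its nose in the pack's recess), grows to 1.35 rad as the handle swings down to the bay's -x. Stays where it is left (friction 0.07 N m). Starts open at 1.0 to 1.2. If the pack is not fully down the nose strikes it and the lever cannot shut. Shut when below 0.15.
- lever0_tip (a point): end of lever0's handle, 77 mm from its pivot, which runs along the bay's y axis 47 mm in front of the bay's centre (-x) and 50 mm above its floor. The handle ends in a black grip 10 mm thick, 18 mm wide (y), 30 mm long. Shut it stands 17 mm in front of the pack's front face.
- bay1 (a point): Charger pocket, 65 (x) by 35 (y) by 40 mm deep. Point: centre of its floor, 12 mm above the bench. -x is the lever's side: the pack's front (lug) goes there, upright. The white charger, 154 (x) by 290 (y) by 52 mm high, 2.6 kg, stands loose; bays at 65 mm pitch along y (bay0 lowest y), the start button 70 mm beyond bay2 (+y).
- lever1 (a joint): locking lever of bay1: 0 = shut (handle upright, its nose in the pack's recess), grows to 1.35 rad as the handle swings down to the bay's -x. Stays where it is left (friction 0.07 N m). Starts open at 1.0 to 1.2. If the pack is not fully down the nose strikes it and the lever cannot shut. Shut when below 0.15.
- lever1_tip (a point): end of lever1's handle, 77 mm from its pivot, which runs along the bay's y axis 47 mm in front of the bay's centre (-x) and 50 mm above its floor. The handle ends in a black grip 10 mm thick, 18 mm wide (y), 30 mm long. Shut it stands 17 mm in front of the pack's front face.
- bay2 (a point): Charger pocket, 65 (x) by 35 (y) by 40 mm deep. Point: centre of its floor, 12 mm above the bench. -x is the lever's side: the pack's front (lug) goes there, upright. The white charger, 154 (x) by 290 (y) by 52 mm high, 2.6 kg, stands loose; bays at 65 mm pitch along y (bay0 lowest y), the start button 70 mm beyond bay2 (+y).
- lever2 (a joint): locking lever of bay2: 0 = shut (handle upright, its nose in the pack's recess), grows to 1.35 rad as the handle swings down to the bay's -x. Stays where it is left (friction 0.07 N m). Starts open at 1.0 to 1.2. If the pack is not fully down the nose strikes it and the lever cannot shut. Shut when below 0.15.
- lever2_tip (a point): end of lever2's handle, 77 mm from its pivot, which runs along the bay's y axis 47 mm in front of the bay's centre (-x) and 50 mm above its floor. The handle ends in a black grip 10 mm thick, 18 mm wide (y), 30 mm long. Shut it stands 17 mm in front of the pack's front face.
- scanner: hand-held barcode scanner lying on the bench, about 135 by 40 by 37 mm; origin: centre of its underside. To be left alone.
- marker: marker pen, 120 by 14 mm, lying on the bench; origin: centre of its underside. To be left alone.
- tape: cardboard-coloured roll of tape lying flat, 90 mm across, 48 mm high; origin: centre of its underside. To be left alone.
Things that resemble listed ones, but are neither listed nor needed, are in the scene too. What is shaped like the part that bears carton3_mid but purple is not meant. What is shaped like the part that bears pack2_mid but pink is not meant.

How it is judged:
On the way, in this order (a step that is already met when the one before it is completed fails the run):
1. every pack stands fully down in a bay of its own and that bay's lever is shut (((horizontal distance between pack0_mid and bay0 below 0.008 m and z of pack0_mid in the frame of bay0 between 0.06 and 0.0705 m and angle between the z axis of pack0_mid and the z axis of bay0, either way round below 0.08 rad and value of joint lever0 below 0.15 rad) or (horizontal distance between pack0_mid and bay1 below 0.008 m and z of pack0_mid in the frame of bay1 between 0.06 and 0.0705 m and angle between the z axis of pack0_mid and the z axis of bay1, either way round below 0.08 rad and value of joint lever1 below 0.15 rad) or (horizontal distance between pack0_mid and bay2 below 0.008 m and z of pack0_mid in the frame of bay2 between 0.06 and 0.0705 m and angle between the z axis of pack0_mid and the z axis of bay2, either way round below 0.08 rad and value of joint lever2 below 0.15 rad)) and ((horizontal distance between pack1_mid and bay0 below 0.008 m and z of pack1_mid in the frame of bay0 between 0.06 and 0.0705 m and angle between the z axis of pack1_mid and the z axis of bay0, either way round below 0.08 rad and value of joint lever0 below 0.15 rad) or (horizontal distance between pack1_mid and bay1 below 0.008 m and z of pack1_mid in the frame of bay1 between 0.06 and 0.0705 m and angle between the z axis of pack1_mid and the z axis of bay1, either way round below 0.08 rad and value of joint lever1 below 0.15 rad) or (horizontal distance between pack1_mid and bay2 below 0.008 m and z of pack1_mid in the frame of bay2 between 0.06 and 0.0705 m and angle between the z axis of pack1_mid and the z axis of bay2, either way round below 0.08 rad and value of joint lever2 below 0.15 rad)) and ((horizontal distance between pack2_mid and bay0 below 0.008 m and z of pack2_mid in the frame of bay0 between 0.06 and 0.0705 m and angle between the z axis of pack2_mid and the z axis of bay0, either way round below 0.08 rad and value of joint lever0 below 0.15 rad) or (horizontal distance between pack2_mid and bay1 below 0.008 m and z of pack2_mid in the frame of bay1 between 0.06 and 0.0705 m and angle between the z axis of pack2_mid and the z axis of bay1, either way round below 0.08 rad and value of joint lever1 below 0.15 rad) or (horizontal distance between pack2_mid and bay2 below 0.008 m and z of pack2_mid in the frame of bay2 between 0.06 and 0.0705 m and angle between the z axis of pack2_mid and the z axis of bay2, either way round below 0.08 rad and value of joint lever2 below 0.15 rad))), for 0.2 s.
2. the start button is pressed (beyond 4 mm), with all packs locked in (all of step 1 and value of joint start above 0.004 m).
At the end, for the whole second after the job is handed in: Every pack stands upright (0.08 rad) in a charger bay, within 8 mm of its centre and 5 mm of its floor, that bay's lever within 0.15 rad of shut; the start button was pressed after that and is up again; the cartons still stand in the rack (within 0.3 rad of upright) (all of step 1 and angle between each of carton0_mid, carton1_mid, carton2_mid, carton3_mid's own z axis and vertical below 0.3 rad and z of each of carton0_mid, carton1_mid, carton2_mid, carton3_mid in the frame of rack_floor below 0.065 m and horizontal distance between each of carton0_mid, carton1_mid, carton2_mid, carton3_mid and rack_floor below 0.13 m and value of joint start below 0.002 m); the robot touches nothing.
It fails at once if pack0 is drawn straight up out of the row, without being tilted outward first (z of pack0_mid in the frame of rack_floor between 0.0875 and 0.125 m and angle between pack0_mid's own z axis and vertical below 0.1 rad and x of pack0_mid in the frame of rack_floor between -0.03 and 0.03 m and horizontal distance between pack0_mid and rack_floor below 0.12 m).
It fails at once if pack1 is drawn straight up out of the row, without being tilted outward first (z of pack1_mid in the frame of rack_floor between 0.0875 and 0.125 m and angle between pack1_mid's own z axis and vertical below 0.1 rad and x of pack1_mid in the frame of rack_floor between -0.03 and 0.03 m and horizontal distance between pack1_mid and rack_floor below 0.12 m).
It fails at once if pack2 is drawn straight up out of the row, without being tilted outward first (z of pack2_mid in the frame of rack_floor between 0.0875 and 0.125 m and angle between pack2_mid's own z axis and vertical below 0.1 rad and x of pack2_mid in the frame of rack_floor between -0.03 and 0.03 m and horizontal distance between pack2_mid and rack_floor below 0.12 m).
It fails at once if a carton is tipped over or lifted out of the row ((angle between carton0_mid's own z axis and vertical above 0.7 rad or z of carton0_mid in the frame of rack_floor above 0.12 m) or (angle between carton1_mid's own z axis and vertical above 0.7 rad or z of carton1_mid in the frame of rack_floor above 0.12 m) or (angle between carton2_mid's own z axis and vertical above 0.7 rad or z of carton2_mid in the frame of rack_floor above 0.12 m) or (angle between carton3_mid's own z axis and vertical above 0.7 rad or z of carton3_mid in the frame of rack_floor above 0.12 m)).
It fails at once if the scanner, marker or tape is pushed more than 5 cm (distance of any of scanner, marker, tape from where it was at the start of the episode above 0.05 m).
Of pack0, pack1, pack2 only 2 to 3 are there at a start; the rules pass over those that are not, and their reading is None.
At some moment in a run one of charger may be knocked a few centimetres aside while the robot is not near it.
Once in a run the grip may slacken for a moment while it holds something.
It also fails if it takes over 210 s, if anything falls off the work surface, if the arm or the gripper's body presses on something with over 40 N, if the wrist force passes 120 N, or if a joint passes its speed limit or range.

## Working session

There is one attempt and no reset: what is moved stays moved. The work goes in short steps, Python scripts to look and compute and a tool call to move; the robot and the scene stay as the last step left them, time stands still between calls to the robot, and variables do not carry over. Pictures are saved under pics/ and viewed, at most 14 in all, crops included, and the job is handed in when it is done.

Besides the shell and the picture viewer there is one more tool, called after "Call:" as name(argument=value, ...) on one line, values as JSON. step_arm: Moves the arm, as the interface text tells. Its arguments: {"type":"object","properties":{"series":{"type":"array"},"force":{"type":"number"}},"required":["series"]}

```bash
mkdir -p pics; cat > h.py <<'E'
import numpy as np, cv2
from plant import r
def snap(n):
    im,d=r.snapshot(n); return im,d
def xyz(n,d):
    c=r.get_calibration(n);K=np.array(c["intrinsics"]);D=np.array(c["dist_coeffs"]);P=np.array(c["pose"])
    h,w=d.shape;u,v=np.meshgrid(np.arange(w),np.arange(h))
    p=cv2.undistortPoints(np.stack([u,v],-1).reshape(-1,1,2).astype(np.float64),K,D).reshape(h,w,2)
    C=np.stack([p[...,0]*d,-p[...,1]*d,-d],-1)
    W=C@P[:3,:3].T+P[:3,3]; W[d<=0]=np.nan
    return W
E
python3 - <<'E'
from h import *
for n in("scene","top"):
    im,d=snap(n);cv2.imwrite(f"pics/{n}0.png",im);np.save(n+"0.npy",xyz(n,d))
    print(n,np.array(r.get_calibration(n)["pose"]).round(3).tolist())
print(r.get_state())
E
```

```text
scene [[-0.098, -0.523, 0.846, 1.492], [0.995, -0.059, 0.079, 0.114], [0.009, 0.85, 0.527, 0.734], [0.0, 0.0, 0.0, 1.0]]
top [[0.023, 0.977, -0.213, 0.278], [-1.0, 0.023, -0.003, 0.016], [0.002, 0.213, 0.977, 1.216], [0.0, 0.0, 0.0, 1.0]]
{'clock': 0.1, 'q': array([ 1.14780909,  0.68989973, -0.19449791,  1.56619596,  0.15728528,
        0.90250781, -0.21509384]), 'qd': array([-8.15842190e-04, -3.80131168e-03,  3.86494425e-05, -1.86435917e-03,
       -1.00577012e-04,  2.01377095e-03,  1.57105746e-03]), 'joint_torque': array([-3.70115289e-03, -5.28503215e+01, -1.27177566e+00, -1.53839064e+01,
       -5.26238023e-02,  2.01482791e-03,  5.17000228e-05]), 'tool_pos': array([ 0.27535249, -0.56040737,  0.20660169]), 'eef_rot': array([ 9.74025285e-01,  2.26437819e-01, -2.41969157e-04, -7.74834963e-04]), 'contact_force': array([-0.27275081,  0.26659926, -0.49176653]), 'moment': array([0.03154782, 0.02760784, 0.01606912]), 'finger_force': 0.0, 'opening': 0.9994414048193377}
```

View pics/scene0.png

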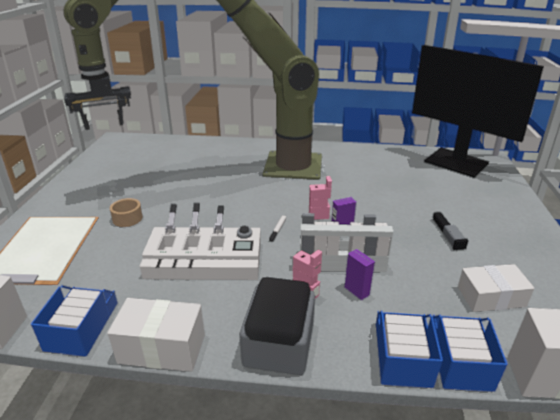

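View pics/top0.png

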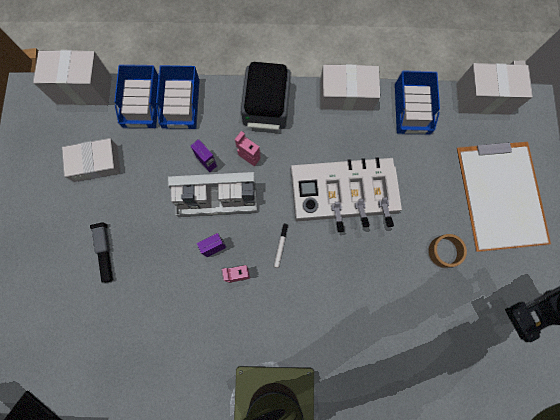

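```bash
python3 - <<'E'
import cv2,numpy as np
a=cv2.imread("pics/top0.png");b=cv2.imread("pics/scene0.png")
A=cv2.resize(a[165:222,160:265],(800,434),interpolation=cv2.INTER_CUBIC)
cv2.imwrite("pics/z1.png",A)
cv2.imwrite("pics/z2.png",np.vstack([cv2.resize(b[205:275,295:400],(800,533))]))
cv2.imwrite("pics/z3.png",cv2.resize(a[152:237,285:407],(800,557),interpolation=cv2.INTER_CUBIC))
E
```

```text
(no output)
```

View pics/z1.png

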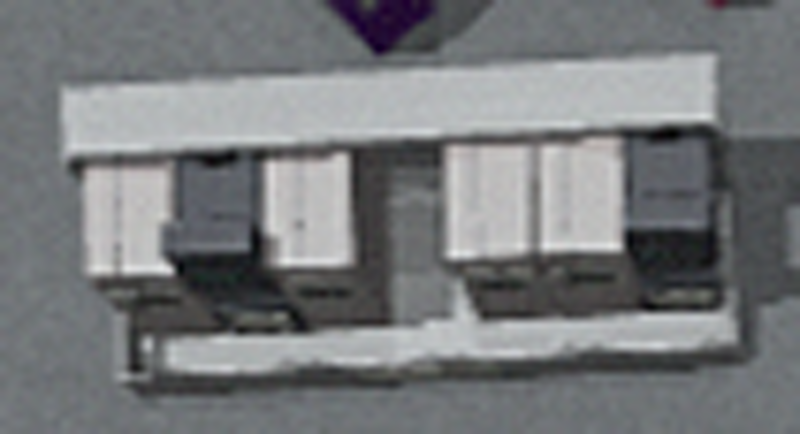

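View pics/z2.png

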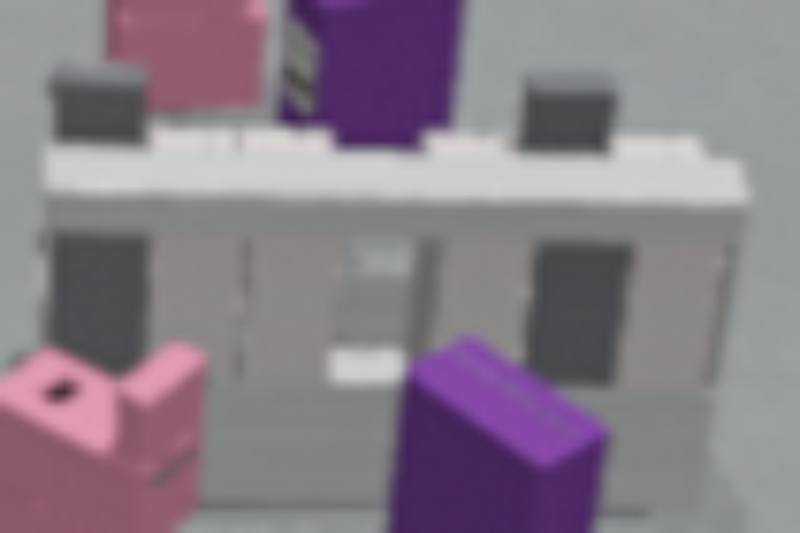

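View pics/z3.png

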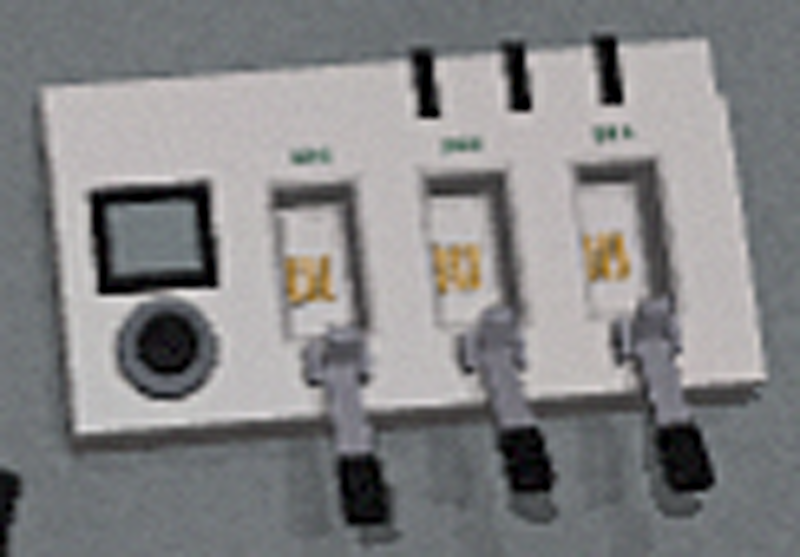

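```bash
cat >> h.py <<'E'
def rect(pts):
    (c,s,a)=cv2.minAreaRect((pts[:,:2]*1000).astype(np.float32)); b=cv2.boxPoints((c,s,a)); return c,s,a,b
def charger(n="top",W=None,d=None):
    if W is None:
        im,d=snap(n); W=xyz(n,d)
    m=(abs(W[...,2]-.052)<.004)&(abs(W[...,1]+.22)<.25)&(abs(W[...,0]-.6)<.2)
    m=cv2.morphologyEx(m.astype(np.uint8),cv2.MORPH_OPEN,np.ones((3,3)))
    k,l,st,ce=cv2.connectedComponentsWithStats(m); i=1+np.argmax(st[1:,4])
    return rect(W[l==i]),W
E
python3 - <<'E'
from h import *
for n in("top","scene"):
    W=np.load(n+"0.npy");im=cv2.imread(f"pics/{n}0.png").astype(int)
    (c,s,a,b),_=charger(n,W)
    print(n,"charger",np.round(c,1),np.round(s,1),round(a,2)); print(b.round(1).tolist())
    roi=(W[...,0]>.4)&(W[...,0]<.75)&(W[...,1]>0.02)&(W[...,1]<.35)
    g=(im.max(-1)-im.min(-1))<28
    lug=roi&g&(im.max(-1)<125)&(abs(W[...,2]-.135)<.006)
    rail=roi&g&(im.max(-1)>150)&(W[...,2]>.114)&(W[...,2]<.14)
    cart=roi&g&(im.max(-1)>150)&(abs(W[...,2]-.109)<.003)
    for nm,m in(("lug",lug),("rail",rail),("cart",cart)):
        k,l,st,ce=cv2.connectedComponentsWithStats(m.astype(np.uint8))
        for i in range(1,k):
            if st[i,4]>12:
                P=W[l==i];c,s,a,b=rect(P);print(nm,st[i,4],ce[i].round(0),np.round(c,1),np.round(s,1),round(a,2),"z",np.median(P[:,2]).round(4),"x",(P[:,0].min()*1e3).round(1),(P[:,0].max()*1e3).round(1))
                if nm=="rail" and st[i,4]>300: print(b.round(1).tolist())
E
```

```text
top charger [563.3 -95.2] [124.7 103.2] 6.57
[[495.3999938964844, -51.099998474121094], [507.20001220703125, -153.60000610351562], [631.0999755859375, -139.39999389648438], [619.2999877929688, -36.79999923706055]]
lug 57 [247. 193.] [543.   80.3] [12.2 29. ] 7.4 z 0.1336 x 536.9 550.6
lug 56 [186. 196.] [531.  235.8] [11.5 28.1] 2.97 z 0.1347 x 524.8 537.1
rail 745 [211. 178.] [582.1 178.4] [ 25.  222.2] 4.17 z 0.1256 x 561.6 601.7
[[561.5, 288.29998779296875], [577.7000122070312, 66.69999694824219], [602.7000122070312, 68.5], [586.5, 290.1000061035156]]
cart 127 [236. 190.] [555.8 112.2] [39.1 26.5] 2.65 z 0.1088 x 536.4 575.7
cart 119 [200. 192.] [548.2 206.3] [38.8 26.9] 2.99 z 0.1089 x 529.2 568.1
cart 132 [224. 191.] [552.5 143.6] [38.9 26.9] 2.29 z 0.1088 x 533.3 572.1
cart 120 [176. 193.] [543.  268.1] [37.3 29. ] 4.06 z 0.1087 x 524.7 560.6
scene charger [ 574.5 -188.5] [132.5 290.9] 5.64
[[494.29998779296875, -50.29999923706055], [522.9000244140625, -339.79998779296875], [654.7999877929688, -326.79998779296875], [626.2000122070312, -37.29999923706055]]
lug 25 [307. 216.] [549.8  80.6] [ 6.4 25.5] 10.67 z 0.1318 x 546.5 555.0
lug 26 [370. 217.] [538.9 234.4] [27.8  9.9] 87.51 z 0.1323 x 533.3 543.3
rail 589 [346. 228.] [583.1 176.5] [ 30.8 221.2] 3.81 z 0.1272 x 560.7 604.0
[[560.4000244140625, 285.79998779296875], [575.0999755859375, 65.0999984741211], [605.9000244140625, 67.0999984741211], [591.2000122070312, 287.8999938964844]]
cart 32 [319. 223.] [544.4 109.4] [13.9 31.1] 5.99 z 0.1104 x 535.8 551.6
cart 27 [332. 223.] [541.  143.2] [14.3 27.9] 0.18 z 0.11 x 533.8 548.2
cart 23 [356. 223.] [534.7 204. ] [11.1 27.9] 1.63 z 0.1106 x 529.5 540.6
cart 35 [380. 224.] [531.7 260.3] [12.9 37.3] 7.45 z 0.11 x 524.9 540.5
```

```bash
cat >> h.py <<'E'
def bays(W):
    """pocket/button features from the top view"""
    out=[]
    reg=(W[...,0]>.44)&(W[...,0]<.72)&(W[...,1]>-.40)&(W[...,1]<.0)
    b=W[reg&(W[...,2]>.066)&(W[...,2]<.08)]
    hp=reg&(W[...,2]>.048)&(W[...,2]<.056)
    return b,hp
E
python3 - <<'E'
from h import *
W=np.load("top0.npy");im=cv2.imread("pics/top0.png")
z=np.round(W[152:237:2,285:407:2,2]*1000)
for row in z[0:40]: print(" ".join("%3.0f"%v for v in row))
E
```

```text
-2  -3  -3   4   1   3  -1   8  -2  -4  -1  -6  -1  -4  -3  -2   3  -4   4  -2   1   3  -1   0  -2  -4   2   1  -2   1  -2   1  -3  -1   1   0  -1   6  -5   1   4   1  -2   1  -4  -3  -3  -0  -0  -2   3  -1   3  -0   3  -0   1  -2  -3   4   0
 -2  -3   1  -3   3  -2   3  -1   0  -4  -0  -1   2   2  -2  -2  -1  -2   5   2  -0  -1   3   1   1  -1   0  -2  -1  -3   3   1   1  -6  -3  -1   1  -3  -0  -1  -1   2  -3   1  -1   1  -2  -6  -3   1   0   0   1  -1   1  -3   1   0   4  -3   2
  1  -3   0  -1   2  -4  -3  -3   1  -3   3  -2  -4   2   0  -2  -4  -1   4   2  -3  -2   6   2   1  -0   5  -3  -2   2   0   0   0   0  -2   1  -0   0  -1  -4  -3   1  -2   1   2   1  -4  -5   3  -2   2   1  -4  -0  -5   2  -4   0  -0   0   1
 -1  -1  -4   0  -1  -1  -3  -3  -3  -1   2  -1  -1   0  -4   0   1   7  -2   4   2  -3   2  -4  -4  -2   2  -1  -0  -1   1   1   1  -1   1   1  -1  -2  39 nan   1  -3  -1  -1  -2  41  39  -0   0  35  37  38  38  38  -2  -5  -1  -3   1   2 nan
  1  -0  -0  -2  -1  -0  -3   1   1   2   0   0   1   3  -0  -3   1  -1   0  -2  -1  -0   3  -0   2   1  -2   0   1   1   0  
[... 7958 characters left out ...]
   2  -1   3   0   0  -2   5  -0  -1   0   1   3   4   4   0  -4  -1  -1  87  87  88   0  -1   1  -5  -4  -2   4   1  -1   1 102 105 101  -5  -2  -1  -0  -0   4  -4   4  -1  93  96  98  -1   1   1  -4  -1  -0  -5
 12   9  -4  -3   2  -1   5  -1  -1  -3   1   1  -1   4  -0   2  -1  -1  -3   1   1   2  -4  -0  -1   3  89  89  95  93  -5  -0  -3  -2   1   3   2  -2   1   2  -3  -1  -0  -2  -2  -4  -0  -1  -3   5 nan   4   0   2   1  -0   2   0   1   3  -3
 12  -1   0  -0   1   4   3  -3  -1   2   1   0  -1   3  -2  -6  -0  -2  -5  -1  -2  -1  -1   1  -0   0  91  90  93  88  -0   0  -0  -3  -4   1   1   0   3   1  -3  -2  -1  -0  -1   1  -0  -3   2  -1  -2   1  -1   1   3   2   2  -3  -4 nan  -2
```

```bash
cat > bay.py <<'E'
from h import *
def plane(n,pix,z):
    c=r.get_calibration(n);K=np.array(c["intrinsics"]);D=np.array(c["dist_coeffs"]);P=np.array(c["pose"])
    p=cv2.undistortPoints(np.asarray(pix,float).reshape(-1,1,2),K,D).reshape(-1,2)
    v=np.stack([p[:,0],-p[:,1],-np.ones(len(p))],-1)@P[:3,:3].T
    return P[:3,3]+v*((z-P[2,3])/v[:,2])[:,None]
def measure(im,d,n="top"):
    W=xyz(n,d)
    reg=(W[...,0]>.40)&(W[...,0]<.78)&(W[...,1]>-.42)&(W[...,1]<.03)
    z=cv2.medianBlur(np.nan_to_num(W[...,2]).astype(np.float32),3)
    deck=(reg&(z>.046)&(z<.058)).astype(np.uint8)
    k,l,st,_=cv2.connectedComponentsWithStats(deck);D=(l==1+np.argmax(st[1:,4])).astype(np.uint8)
    v,u=np.nonzero(D);Q=plane(n,np.stack([u,v],-1),.052)
    # long edge at +y end gives nothing; yaw from rear deck/step and front edge: use rect of full body
    body=(reg&(z>.033)&(z<.058)).astype(np.uint8);body=cv2.morphologyEx(body,cv2.MORPH_OPEN,np.ones((3,3)))
    c,s,a,b=rect(Q);print("deck rect",np.round(c,1),np.round(s,1),round(a,2))
    hull=np.zeros_like(D);cv2.fillConvexPoly(hull,cv2.convexHull(np.stack([u,v],-1).astype(np.int32)),1)
    pk=((z<.045)&(z>0)&(cv2.erode(hull,np.ones((5,5)))>0)).astype(np.uint8)
    k,l,st,ce=cv2.connectedComponentsWithStats(pk);R=[]
    for i in range(1,k):
        if st[i,4]>100:
            v,u=np.nonzero(l==i);R.append((ce[i],plane(n,np.stack([u,v],-1),.052)))
    dark=(im.max(-1)<70)&reg&(z>.066)&(z<.080)
    k,l,st,ce=cv2.connectedComponentsWithStats(dark.astype(np.uint8))
    B=[(st[i,4],ce[i],plane(n,[ce[i]],.074)[0]*1e3) for i in range(1,k) if st[i,4]>25]
    return R,B
E
python3 - <<'E'
from bay import *
im,d=snap("top");R,B=measure(im,d)
for yaw in(.09,.1,.11):
  c,s=np.cos(yaw),np.sin(yaw);M=np.array([[c,s],[-s,c]])
  for ce,Q in R:
    q=Q[:,:2]@M.T*1e3;lo=np.percentile(q,3,0);hi=np.percentile(q,97,0)
    # side edges by row
    m=(q[:,0]<np.percentile(q[:,0],90))&(q[:,0]>np.percentile(q[:,0],30))
    qq=q[m];ys=[(qq[abs(qq[:,0]-x)<2][:,1].min(),qq[abs(qq[:,0]-x)<2][:,1].max()) for x in np.arange(qq[:,0].min(),qq[:,0].max(),2)]
    y=np.median(ys,0);print(yaw,ce.round(0),"x",lo.round(1),hi.round(1),"y",y.round(1),"xmax",np.sort(q[:,0])[-10:].round(1)[[0,-1]],"world mid",(M.T@np.array([q[:,0].max()-32.5+.8,y.mean()])).round(1))
for b in B: print(b)
E
```

```text
deck rect [ 571.3 -187.5] [127.8 288.8] 5.98
0.09 [379. 187.] x [ 529.8 -346.7] [ 588.9 -314.8] y [-346.4 -314.8] xmax [588.7 590.3] world mid [ 586.1 -279. ]
0.09 [356. 189.] x [ 530.8 -281.6] [ 587.4 -249.6] y [-281.2 -250. ] xmax [587.2 588.8] world mid [ 578.7 -214.4]
0.09 [333. 191.] x [ 528.7 -217. ] [ 586.6 -187.3] y [-216.5 -187.2] xmax [586.4 589. ] world mid [ 573.2 -150.9]
0.1 [379. 187.] x [ 526.6 -352.3] [ 585.5 -320.4] y [-352.4 -320.4] xmax [585.3 587.2] world mid [ 586.3 -279.2]
0.1 [356. 189.] x [ 528.2 -287.2] [ 584.6 -255.1] y [-286.8 -255.5] xmax [584.4 586.3] world mid [ 578.9 -214.4]
0.1 [333. 191.] x [ 526.5 -222.6] [ 584.6 -192.8] y [-222.1 -192.8] xmax [584.3 587. ] world mid [ 573.2 -151. ]
0.11 [379. 187.] x [ 523.3 -357.9] [ 582.  -325.9] y [-358.  -325.9] xmax [581.8 583.9] world mid [ 586.4 -279.2]
0.11 [356. 189.] x [ 525.4 -292.7] [ 581.8 -260.7] y [-292.5 -261. ] xmax [581.5 583.7] world mid [ 579.  -214.5]
0.11 [333. 191.] x [ 524.3 -228.1] [ 582.6 -198.3] y [-227.6 -198.4] xmax [582.2 584.8] world mid [ 573.2 -151. ]
(np.int32(30), array([277.66666667, 119.06666667]), array([772.42503798,   6.69939899,  74.        ]))
(np.int32(70), array([310.47142857, 203.85714286]), array([530.97698079, -86.10742986,  74.        ]))
```

Call:
step_arm(series=[[0, 0, 45, 0, 0, 0, 0.73], [0, 0, 45, 0, 0, 0, 0.73], [16.7, 40, 0, 0, 0, 0.0744, 0.73], [16.7, 40, 0, 0, 0, 0.0744, 0.73], [16.7, 40, 0, 0, 0, 0.0744, 0.73], [16.7, 40, 0, 0, 0, 0.0744, 0.73], [16.7, 40, 0, 0, 0, 0.0744, 0.73], [16.7, 40, 0, 0, 0, 0.0744, 0.73], [16.7, 40, 0, 0, 0, 0.0744, 0.73], [16.7, 40, 0, 0, 0, 0.0744, 0.73], [16.7, 40, 0, 0, 0, 0.0744, 0.73], [16.7, 40, 0, 0, 0, 0.0744, 0.73], [16.7, 40, 0, 0, 0, 0.0744, 0.73], [16.7, 40, 0, 0, 0, 0.0744, 0.73], [16.7, 40, 0, 0, 0, 0.0744, 0.73], [16.7, 40, 0, 0, 0, 0.0744, 0.73], [16.7, 40, 0, 0, 0, 0.0744, 0.73], [16.7, 40, 0, 0, 0, 0.0744, 0.73], [0, 0, 0, 0, 0, 0, 0.73], [0, 0, 0, 0, 0, 0, 0.73]], force=40)

```text
clock: 2.15
tool_pos: [0.5426, 0.0798, 0.2968]
eef_rot: [0.679, 0.734, -0.0, -0.0]
contact_force: [0.2, 0.1, 0.3]
opening: 0.268
finger_force: 0.0
```

Call:
step_arm(series=[[0, 0, -45, 0, 0, 0, 0.73], [0, 0, -45, 0, 0, 0, 0.73], [0, 0, -45, 0, 0, 0, 0.73], [0, 0, -15, 0, 0, 0, 0.73], [0, 0, 0, 0, 0, 0, 0.73]])

```text
clock: 2.65
tool_pos: [0.5406, 0.0761, 0.1449]
eef_rot: [0.681, 0.733, -0.003, -0.001]
contact_force: [-0.3, -0.1, 1.1]
opening: 0.272
finger_force: 0.0
```

```bash
python3 - <<'E'
from h import *
im,_=snap("scene");im2,_=snap("top")
A=cv2.resize(im[160:260,280:400],(480,400),interpolation=2);B=cv2.resize(im2[150:230,205:285],(320,320),interpolation=2)
B=cv2.copyMakeBorder(B,0,80,0,0,0)
cv2.imwrite("pics/g1.png",np.hstack([A,B]))
E
```

```text
(no output)
```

View pics/g1.png

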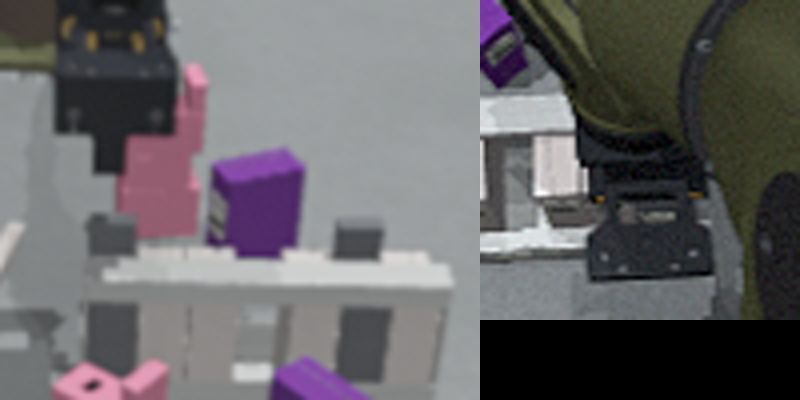

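The view shows the fingers straight above the right-hand grey lug (crop 110,230). Checking the settled pose while I go down.

Call:
step_arm(series=[[0, 0, -10, 0, 0, 0, 0.73], [0, 0, -10, 0, 0, 0, 0.73], [0, 0, -8, 0, 0, 0, 0.73], [0, 0, -5, 0, 0, 0, 0.73], [0, 0, 0, 0, 0, 0, 0.73], [0, 0, 0, 0, 0, 0, 0.73]])

```text
clock: 3.35
tool_pos: [0.543, 0.0792, 0.1143]
eef_rot: [0.68, 0.734, 0.0, -0.0]
contact_force: [0.0, -1.1, 0.0]
opening: 0.271
finger_force: 0.0
```

Clean descent, no contact. Close.

Call:
step_arm(series=[[0, 0, -1, 0, 0, 0, 0.9], [0, 0, 0, 0, 0, 0, 1], [0, 0, 0, 0, 0, 0, 1], [0, 0, 0, 0, 0, 0, 1], [0, 0, 0, 0, 0, 0, 1]], force=50)

```text
clock: 3.85
tool_pos: [0.543, 0.0791, 0.1134]
eef_rot: [0.68, 0.734, 0.0, 0.0]
contact_force: [0.2, 0.4, -0.0]
opening: 0.006
finger_force: 0.0
```

```bash
python3 - <<'E'
import numpy as np
# tilt path about front foot edge; TCP rel to pivot: x +6, z ~ 0.1135-0.004
psi=.077; p=np.array([6,109.5]);N=8;prev=p
for k in range(1,N+1):
    t=.3*k/N;c,s=np.cos(t),np.sin(t);q=np.array([p[0]*c-p[1]*s,p[0]*s+p[1]*c]);d=q-prev;prev=q
    print((d[0]*np.cos(psi)).round(2),(d[0]*np.sin(psi)).round(2),d[1].round(2))
print("rot/row",(-.3/N*np.array([-np.sin(psi),np.cos(psi)])).round(4))
L=np.array([-np.sin(.3),np.cos(.3)])*20;print("lift 20:",(L[0]*np.cos(psi)).round(2),(L[0]*np.sin(psi)).round(2),L[1].round(2))
E
```

```text
-4.1 -0.32 0.15
-4.1 -0.32 -0.01
-4.1 -0.32 -0.16
-4.09 -0.32 -0.31
-4.07 -0.31 -0.47
-4.05 -0.31 -0.62
-4.03 -0.31 -0.77
-4.0 -0.31 -0.92
rot/row [ 0.0029 -0.0374]
lift 20: -5.89 -0.45 19.11
```

The fingers shut on nothing. I need to look.

```bash
python3 - <<'E'
from h import *
im,_=snap("scene");im2,_=snap("top")
A=cv2.resize(im[160:260,280:400],(480,400),interpolation=2);B=cv2.resize(im2[150:230,205:285],(320,320),interpolation=2)
B=cv2.copyMakeBorder(B,0,80,0,0,0)
cv2.imwrite("pics/g2.png",np.hstack([A,B])); print(r.get_state()["tool_pos"],r.get_state()["opening"])
E
```

```text
[0.54293659 0.07909089 0.11339368] -0.0002926854924260385
```

View pics/g2.png

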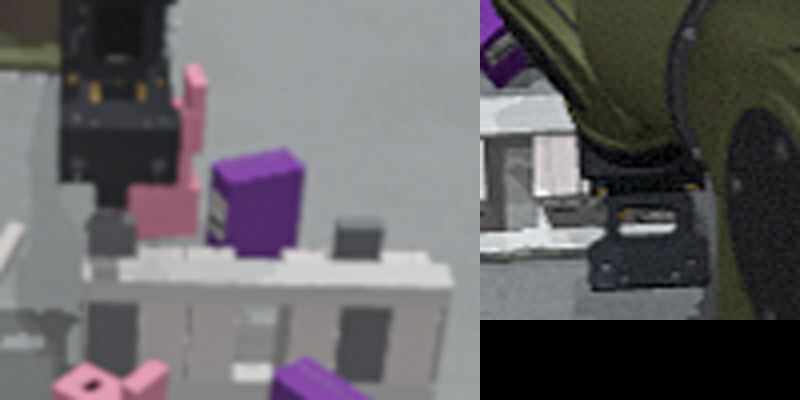

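```bash
python3 - <<'E'
from h import *
from bay import plane
im,d=snap("scene");W=xyz("scene",d)
for v in range(196,240,3):
    print(v,[tuple((W[v,u]*1e3).round(0).astype(int)) if d[v,u]>0 else None for u in(302,307,311)], im[v,307])
print(plane("top",[[247,193]],.135),plane("scene",[[307,214]],.135))
im,d=snap("top");W=xyz("top",d)
for v in range(185,226,4): print(v,[tuple((W[v,u]*1e3).round(0).astype(int)) if d[v,u]>0 else None for u in(238,246)])
E
```

```text
196 [(np.int64(636), np.int64(69), np.int64(239)), (np.int64(636), np.int64(80), np.int64(240)), (np.int64(632), np.int64(88), np.int64(238))] [40 36 36]
199 [(np.int64(630), np.int64(69), np.int64(228)), (np.int64(630), np.int64(80), np.int64(229)), (np.int64(628), np.int64(89), np.int64(228))] [41 39 36]
202 [(np.int64(632), np.int64(69), np.int64(221)), (np.int64(629), np.int64(80), np.int64(221)), (np.int64(630), np.int64(89), np.int64(222))] [41 40 38]
205 [(np.int64(633), np.int64(69), np.int64(214)), (np.int64(628), np.int64(80), np.int64(212)), (np.int64(628), np.int64(89), np.int64(212))] [42 39 38]
208 [(np.int64(296), np.int64(52), np.int64(-1)), (np.int64(560), np.int64(78), np.int64(162)), (np.int64(558), np.int64(88), np.int64(162))] [43 39 38]
211 [(np.int64(315), np.int64(53), np.int64(0)), (np.int64(559), np.int64(78), np.int64(153)), (np.int64(558), np.int64(88), np.int64(153))] [54 51 51]
214 [(np.int64(334), np.int64(54), np.int64(1)), (np.int64(547), np.int64(78), np.int64(136)), (np.int64(545), np.int64(88), np.int64(136))] [78 75 73]
217 [(np.int64(543), np.int
[... 1652 characters left out ...]
nt64(76), np.int64(262))]
201 [(np.int64(495), np.int64(94), np.int64(248)), (np.int64(496), np.int64(76), np.int64(246))]
205 [(np.int64(485), np.int64(94), np.int64(252)), (np.int64(537), np.int64(90), np.int64(14))]
209 [(np.int64(476), np.int64(94), np.int64(250)), (np.int64(476), np.int64(75), np.int64(252))]
213 [(np.int64(467), np.int64(93), np.int64(252)), (np.int64(468), np.int64(75), np.int64(249))]
217 [(np.int64(457), np.int64(93), np.int64(252)), (np.int64(458), np.int64(75), np.int64(250))]
221 [(np.int64(449), np.int64(93), np.int64(249)), (np.int64(449), np.int64(74), np.int64(250))]
225 [(np.int64(481), np.int64(112), np.int64(2)), (np.int64(482), np.int64(89), np.int64(1))]
```

Closed finger tips ended just above the lug: depth puts the finger at z≈0.14 where the state says 0.113, so x/y are right and z reads about 28 mm low. I reopen and go down slowly, watching the force.

Call:
step_arm(series=[[0, 0, 0, 0, 0, 0, 0.73], [0, 0, 0, 0, 0, 0, 0.73], [0, 0, 0, 0, 0, 0, 0.73], [0, 0, 0, 0, 0, 0, 0.73], [0, 0, -4, 0, 0, 0, 0.73], [0, 0, -4, 0, 0, 0, 0.73], [0, 0, -4, 0, 0, 0, 0.73], [0, 0, 0, 0, 0, 0, 0.73]])

```text
clock: 4.85
tool_pos: [0.5424, 0.0789, 0.1006]
eef_rot: [0.68, 0.734, -0.001, -0.0]
contact_force: [0.2, 0.7, -0.2]
opening: 0.269
finger_force: 0.0
```

Call:
step_arm(series=[[0, 0, -3, 0, 0, 0, 0.73], [0, 0, -3, 0, 0, 0, 0.73], [0, 0, -3, 0, 0, 0, 0.73], [0, 0, 0, 0, 0, 0, 0.73]])

```text
clock: 5.25
tool_pos: [0.5426, 0.079, 0.0919]
eef_rot: [0.68, 0.734, -0.0, -0.0]
contact_force: [-0.6, -0.8, 0.1]
opening: 0.271
finger_force: 0.0
```

```bash
python3 - <<'E'
from h import *
im,d=snap("scene");W=xyz("scene",d)
im2,_=snap("top")
A=cv2.resize(im[170:240,280:350],(560,560),interpolation=2)
cv2.imwrite("pics/g3.png",A)
for v in range(196,226,2): print(v,[tuple(int(t) for t in (W[v,u]*1e3).round(0)) if d[v,u]>0 else None for u in(304,307,311)])
E
```

```text
196 [(621, 72, 231), (623, 79, 233), (620, 88, 231)]
198 [(629, 73, 230), (629, 80, 231), (629, 89, 231)]
200 [(638, 73, 230), (638, 80, 231), (638, 89, 231)]
202 [(635, 73, 223), (638, 80, 226), (634, 89, 224)]
204 [(638, 74, 220), (635, 80, 219), (633, 89, 218)]
206 [(633, 74, 212), (635, 81, 213), (636, 90, 215)]
208 [(629, 74, 204), (627, 80, 203), (627, 89, 204)]
210 [(628, 74, 198), (628, 81, 198), (627, 90, 198)]
212 [(628, 74, 193), (629, 81, 194), (625, 90, 192)]
214 [(571, 71, 151), (570, 79, 151), (572, 89, 153)]
216 [(572, 72, 146), (571, 79, 146), (569, 89, 145)]
218 [(570, 72, 139), (568, 79, 138), (568, 89, 139)]
220 [(570, 72, 133), (566, 79, 131), (567, 89, 133)]
222 [(549, 71, 114), (549, 79, 114), (549, 89, 115)]
224 [(580, 73, 128), (578, 80, 127), (577, 90, 128)]
```

View pics/g3.png

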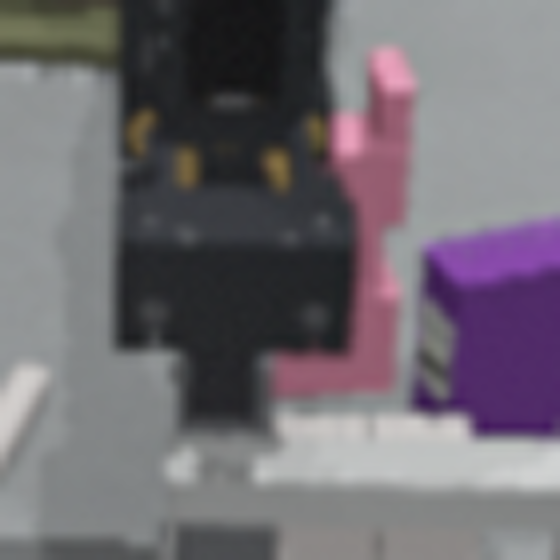

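The rear finger now stands behind the lug (tip at crop 225,425, z≈0.129), still in front of the rail. It goes 13 mm further down, then closes.

Call:
step_arm(series=[[-0.5, 0, -3, 0, 0, 0, 0.73], [0, 0, -3, 0, 0, 0, 0.73], [0, 0, -3, 0, 0, 0, 0.73], [0, 0, -3, 0, 0, 0, 0.73], [0, 0, -1, 0, 0, 0, 0.73], [0, 0, 0, 0, 0, 0, 0.73], [0, 0, 0, 0, 0, 0, 1], [0, 0, 0, 0, 0, 0, 1], [0, 0, 0, 0, 0, 0, 1], [0, 0, 0, 0, 0, 0, 1], [0, 0, 0, 0, 0, 0, 1]])

```text
clock: 6.45
tool_pos: [0.5425, 0.0791, 0.0795]
eef_rot: [0.68, 0.734, 0.0, 0.0]
contact_force: [0.2, 0.6, 0.9]
opening: 0.131
finger_force: 50.0
```

Lug gripped (11.5 mm). Now the outward tilt, half first.

Call:
step_arm(series=[[-3.6, -0.3, 0.4, 0.0029, -0.0374, 0, 1], [-3.6, -0.3, 0.2, 0.0029, -0.0374, 0, 1], [-3.6, -0.3, 0, 0.0029, -0.0374, 0, 1], [-3.6, -0.3, -0.2, 0.0029, -0.0374, 0, 1], [0, 0, 0, 0, 0, 0, 1], [0, 0, 0, 0, 0, 0, 1]])

```text
clock: 7.05
tool_pos: [0.5278, 0.078, 0.0796]
eef_rot: [0.677, 0.732, 0.054, 0.051]
contact_force: [0.7, -0.2, -2.9]
opening: 0.13
finger_force: 50.0
```

Call:
step_arm(series=[[-3.6, -0.3, -0.3, 0.0029, -0.0374, 0, 1], [-3.6, -0.3, -0.4, 0.0029, -0.0374, 0, 1], [-3.6, -0.3, -0.5, 0.0029, -0.0374, 0, 1], [-3.6, -0.3, -0.6, 0.0029, -0.0374, 0, 1], [0, 0, 0, 0, 0, 0, 1], [0, 0, 0, 0, 0, 0, 1]])

```text
clock: 7.65
tool_pos: [0.5186, 0.0748, 0.0784]
eef_rot: [0.675, 0.73, 0.072, 0.074]
contact_force: [4.0, 3.6, 3.5]
opening: 0.134
finger_force: 50.1
```

```bash
python3 - <<'E'
from h import *
im,d=snap("scene");im2,d2=snap("top");W=xyz("scene",d)
A=cv2.resize(im[170:270,290:400],(616,560),interpolation=2)
cv2.imwrite("pics/g4.png",A)
for v in range(212,250,3): print(v,[tuple(int(t) for t in (W[v,u]*1e3).round(0)) if d[v,u]>0 else None for u in(303,307,312)])
E
```

```text
212 [(532, 67, 133), (533, 77, 134), (511, 89, 121)]
215 [(531, 67, 123), (529, 77, 122), (518, 90, 116)]
218 [(533, 68, 115), (527, 78, 112), (526, 90, 112)]
221 [(549, 69, 116), (552, 79, 119), (547, 91, 117)]
224 [(579, 70, 128), (580, 80, 128), (579, 92, 129)]
227 [(593, 71, 128), (591, 81, 127), (591, 93, 128)]
230 [(604, 72, 126), (600, 81, 124), (597, 93, 123)]
233 [(605, 72, 118), (599, 82, 115), (600, 94, 116)]
236 [(573, 71, 87), (572, 81, 87), (571, 94, 88)]
239 [(573, 71, 78), (576, 81, 81), (574, 94, 81)]
242 [(577, 72, 72), (576, 82, 72), (576, 94, 73)]
245 [(578, 72, 63), (576, 82, 62), (575, 95, 62)]
248 [(582, 73, 57), (580, 83, 56), (580, 95, 57)]
```

View pics/g4.png

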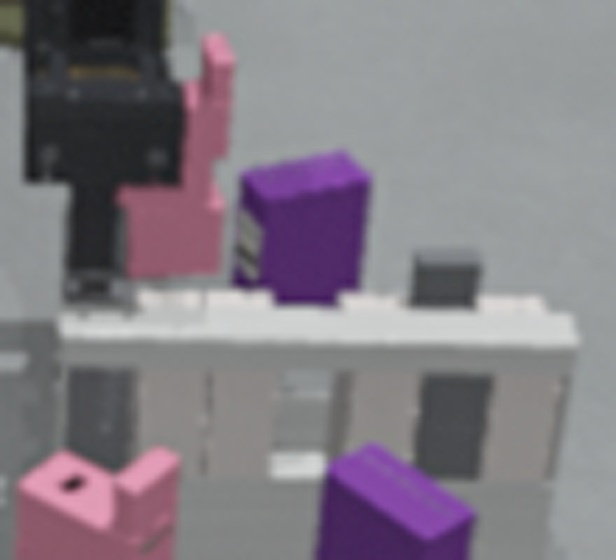

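```bash
python3 - <<'E'
from h import *
s=r.get_state();print(s["q"].round(3),s["tool_pos"].round(4),s["eef_rot"].round(3),s["contact_force"].round(1),s["moment"].round(2),s["qd"].round(3))
E
```

```text
[-0.172  0.733 -0.148  2.194  1.447  0.15  -1.624] [0.5186 0.0748 0.0784] [0.675 0.73  0.072 0.074] [3.1 4.9 2.2] [ 1.36 -1.25  0.31] [-0.001  0.     0.002  0.001 -0.002  0.001 -0.001]
```

Wrist is near its tilt limit; tilt reached is 0.21 rad, and the pack's back face (x≈573 at z 87) is ~10 mm clear of the rail. Lift along the pack's own axis.

Call:
step_arm(series=[[-2, -0.2, 8, 0, 0, 0, 1], [-2, -0.2, 8, 0, 0, 0, 1], [-2, -0.2, 8, 0, 0, 0, 1], [-2, -0.2, 8, 0, 0, 0, 1], [0, 0, 0, 0, 0, 0, 1]])

```text
clock: 8.25
tool_pos: [0.5094, 0.0735, 0.1106]
eef_rot: [0.676, 0.73, 0.071, 0.073]
contact_force: [2.1, 3.6, 0.2]
opening: 0.129
finger_force: 50.0
```

```bash
python3 - <<'E'
from h import *
s=r.get_state();print(s["q"].round(3),s["tool_pos"].round(4),s["eef_rot"].round(3),s["contact_force"].round(1),s["moment"].round(2),s["qd"].round(3))
im,d=snap("scene");W=xyz("scene",d)
for v in range(200,248,4): print(v,[tuple(int(t) for t in (W[v,u]*1e3).round(0)) if d[v,u]>0 else None for u in(303,307,312)])
E
```

```text
[-0.09   0.666 -0.279  2.195  1.167  0.245 -1.35 ] [0.5094 0.0735 0.1106] [0.676 0.73  0.071 0.073] [2.1 3.6 0.2] [ 1.31 -0.64  0.3 ] [-0.015  0.008  0.021  0.008  0.031 -0.015 -0.031]
200 [(519, 65, 160), (517, 75, 160), (508, 88, 155)]
204 [(525, 66, 152), (521, 76, 150), (508, 88, 144)]
208 [(540, 67, 149), (541, 77, 150), (536, 89, 148)]
212 [(556, 68, 147), (557, 78, 149), (554, 90, 148)]
216 [(562, 69, 140), (561, 79, 140), (560, 91, 140)]
220 [(562, 69, 128), (561, 79, 128), (560, 91, 128)]
224 [(578, 70, 127), (576, 80, 126), (578, 92, 128)]
228 [(597, 71, 128), (594, 81, 127), (593, 93, 127)]
232 [(606, 72, 122), (601, 82, 119), (601, 94, 120)]
236 [(576, 71, 89), (571, 81, 87), (571, 94, 88)]
240 [(572, 71, 74), (575, 82, 77), (570, 94, 75)]
244 [(577, 72, 66), (574, 82, 64), (573, 95, 64)]
```

Call:
step_arm(series=[[-3, -0.2, 12, 0, 0, 0, 1], [-3, -0.2, 12, 0, 0, 0, 1], [-3, -0.2, 12, 0, 0, 0, 1], [-3, -0.2, 12, 0, 0, 0, 1], [-3, -0.2, 12, 0, 0, 0, 1], [-3, -0.2, 12, 0, 0, 0, 1], [-4, -0.2, 12, 0, 0, 0, 1], [-4, -0.2, 12, 0, 0, 0, 1], [-4, -0.2, 12, 0, 0, 0, 1], [-4, -0.2, 12, 0, 0, 0, 1], [0, 0, 0, 0, 0, 0, 1]])

```text
clock: 9.4
tool_pos: [0.4713, 0.0669, 0.2296]
eef_rot: [0.677, 0.729, 0.066, 0.074]
contact_force: [0.4, 0.3, -3.4]
opening: 0.132
finger_force: 50.0
```

```bash
python3 - <<'E'
from h import *
s=r.get_state();print(s["q"].round(3),s["tool_pos"].round(4),s["eef_rot"].round(3),s["contact_force"].round(1),s["moment"].round(2))
im,d=snap("scene");im2,d2=snap("top")
A=cv2.resize(im[130:290,270:410],(490,560),interpolation=2)
cv2.imwrite("pics/g5.png",A)
from bay import *
R,B=measure(im2,d2)
for b in B: print(b)
E
```

```text
[ 0.174  0.445 -0.658  2.148  0.703  0.556 -0.928] [0.4713 0.0669 0.2296] [0.677 0.729 0.066 0.074] [ 0.4  0.3 -3.4] [-0.    0.34 -0.  ]
deck rect [ 571.  -187.6] [128.6 288.7] 5.83
(np.int32(39), array([278.        , 118.79487179]), array([773.26554882,   5.78031024,  74.        ]))
(np.int32(64), array([310.265625, 203.875   ]), array([530.91496539, -85.5550681 ,  74.        ]))
```

View pics/g5.png

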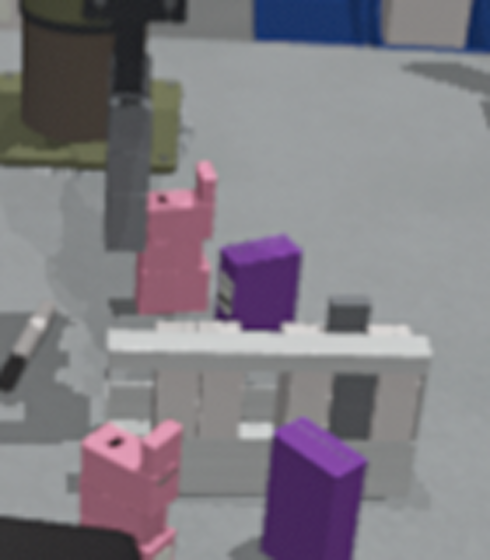

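```bash
cat >> h.py <<'E'
from scipy.spatial.transform import Rotation as Ro
def turn(yaw):
    "rotation vector to vertical tool with tool-y at given world yaw"
    h=(yaw+np.pi/2)/2; T=Ro.from_quat([np.cos(h),np.sin(h),0,0])
    return (T*Ro.from_quat(r.get_state()["eef_rot"]).inv()).as_rotvec()
E
python3 -c "
from h import *
print(turn(.102).round(4))"
```

```text
[0.0012 0.197  0.0276]
```

Call:
step_arm(series=[[7.8, -22, 0, 0, 0.0197, 0.0028, 1], [7.8, -22, 0, 0, 0.0197, 0.0028, 1], [7.8, -22, 0, 0, 0.0197, 0.0028, 1], [7.8, -22, 0, 0, 0.0197, 0.0028, 1], [7.8, -22, 0, 0, 0.0197, 0.0028, 1], [7.8, -22, 0, 0, 0.0197, 0.0028, 1], [7.8, -22, 0, 0, 0.0197, 0.0028, 1], [7.8, -22, 0, 0, 0.0197, 0.0028, 1], [7.8, -22, 0, 0, 0.0197, 0.0028, 1], [7.8, -22, 0, 0, 0.0197, 0.0028, 1], [0, 0, 0, 0, 0, 0, 1], [0, 0, 0, 0, 0, 0, 1]])

```text
clock: 10.7
tool_pos: [0.5485, -0.1529, 0.2273]
eef_rot: [0.67, 0.742, -0.0, -0.001]
contact_force: [-0.4, 0.8, -3.2]
opening: 0.135
finger_force: 49.9
```

```bash
python3 - <<'E'
from h import *
s=r.get_state();print(s["q"].round(3),s["tool_pos"].round(4),turn(.102).round(4),s["contact_force"].round(1))
im,d=snap("scene");W=xyz("scene",d)
cv2.imwrite("pics/g6.png",cv2.resize(im[120:290,130:290],(527,560),interpolation=2))
m=(W[...,1]<-.08)&(W[...,1]>-.22)&(W[...,0]>.5)&(W[...,0]<.65)&(W[...,2]>.09)&(W[...,2]<.32)&(im.max(-1)<110)
for z0 in np.arange(.14,.30,.01):
    P=W[m&(abs(W[...,2]-z0)<.005)]*1e3
    if len(P)>5: print(z0.round(2),len(P),"x",np.median(P[:,0]).round(1),"y",np.percentile(P[:,1],[3,97]).round(1))
print("zmin",np.percentile(W[m][:,2],[0.5,1,3]))
E
```

```text
[ 0.624  0.679 -0.758  1.695  0.542  0.992 -0.227] [ 0.5485 -0.1529  0.2273] [-0.0004 -0.0015 -0.0004] [-0.4  0.8 -3.2]
0.16 58 x 601.9 y [-158.5 -131.1]
0.17 48 x 601.9 y [-157.8 -131.7]
0.18 54 x 602.3 y [-159.4 -131.4]
0.19 59 x 602.5 y [-158.3 -131.3]
0.2 56 x 601.4 y [-158.7 -131.7]
0.21 60 x 601.8 y [-159. -131.]
0.22 57 x 601.5 y [-160.4 -131.8]
0.23 61 x 601.7 y [-159.9 -132.1]
0.24 65 x 602.1 y [-159.  -131.8]
0.25 59 x 601.7 y [-159.1 -132.1]
0.26 133 x 578.5 y [-161.  -134.3]
0.27 46 x 567.9 y [-160.4 -138.1]
0.28 49 x 568.4 y [-162.2 -137.1]
0.29 38 x 570.2 y [-160.7 -140.4]
zmin [0.15578662 0.15663485 0.15903433]
```

View pics/g6.png

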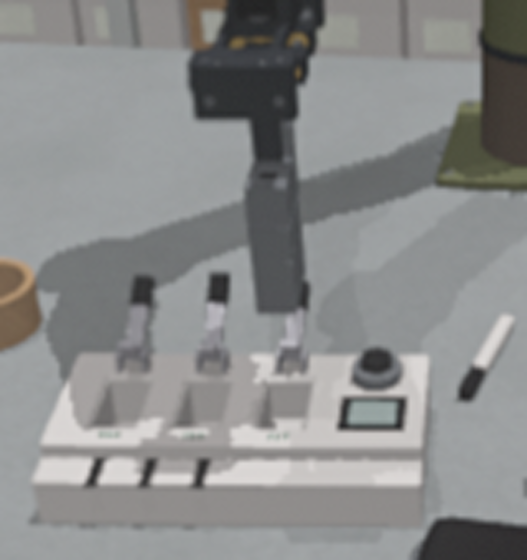

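```bash
cat >> bay.py <<'E'
def bayfit(n,yaw=.102):
    im,d=snap(n);R,B=measure(im,d,n)
    c,s=np.cos(yaw),np.sin(yaw);M=np.array([[c,s],[-s,c]])
    for ce,Q in R:
        q=Q[:,:2]@M.T*1e3
        xm=np.median(np.sort(q[:,0])[-8:]);xl=np.median(np.sort(q[:,0])[:8])
        m=(q[:,0]<xm-8)&(q[:,0]>xm-40);qq=q[m]
        ys=np.median([(t[:,1].min(),t[:,1].max()) for t in (qq[abs(qq[:,0]-x)<2] for x in np.arange(xm-38,xm-9,3)) if len(t)],0)
        print(n,ce.round(0),"x",xl.round(1),xm.round(1),"y",ys.round(1),"world mid from rear edge",(M.T@np.array([xm+.8-32.5,ys.mean()])).round(1),"from mid",(M.T@np.array([(xl+xm)/2,ys.mean()])).round(1))
    for b in B: print(b)
E
python3 -c "
from bay import *
bayfit('scene');bayfit('top')"
```

```text
deck rect [ 575.7 -188.4] [139.2 291.5] 5.53
scene [167. 243.] x 535.7 588.6 y [-353.2 -323.8] world mid from rear edge [ 588.4 -280. ] from mid [ 593.7 -279.5]
scene [191. 243.] x 534.8 587.7 y [-291.7 -259.7] world mid from rear edge [ 581.1 -217.7] from mid [ 586.4 -217.2]
scene [216. 243.] x 534.2 586.8 y [-225.4 -194.6] world mid from rear edge [ 573.6 -152.4] from mid [ 579.  -151.9]
(np.int32(46), array([243.76086957, 229.41304348]), array([541.65415851, -86.00769307,  74.        ]))
deck rect [563.1 -98.2] [125.1 109.3] 6.14
(np.int32(35), array([277.94285714, 118.77142857]), array([773.33225814,   5.9419863 ,  74.        ]))
(np.int32(66), array([310.1969697, 203.8030303]), array([531.10840113, -85.36996456,  74.        ]))
```

Call:
step_arm(series=[[1.3, -3, -10, 0, 0, 0, 1], [0, 0, -20, 0, 0, 0, 1], [0, 0, -20, 0, 0, 0, 1], [0, 0, -20, 0, 0, 0, 1], [0, 0, -15, 0, 0, 0, 1], [0, 0, -5, 0, 0, 0, 1], [0, 0, 0, 0, 0, 0, 1], [0, 0, 0, 0, 0, 0, 1]])

```text
clock: 11.65
tool_pos: [0.551, -0.1554, 0.1394]
eef_rot: [0.669, 0.743, 0.001, 0.001]
contact_force: [0.7, -0.2, -3.6]
opening: 0.13
finger_force: 49.9
```

```bash
python3 - <<'E'
from h import *
s=r.get_state();print(s["tool_pos"].round(4),turn(.102).round(4),s["contact_force"].round(1))
im,d=snap("scene");W=xyz("scene",d)
cv2.imwrite("pics/g7.png",cv2.resize(im[190:280,150:270],(747,560),interpolation=2))
m=(W[...,1]<-.08)&(W[...,1]>-.22)&(W[...,0]>.57)&(W[...,0]<.65)&(W[...,2]>.06)&(W[...,2]<.15)&(im.max(-1)<110)
P=W[m]*1e3;P=P[P[:,0]>585];print(np.median(P[:,0]),np.percentile(P[:,1],[3,97]),P[:,2].min())
E
```

```text
[ 0.551  -0.1554  0.1394] [ 0.0004  0.0021 -0.0021] [ 0.7 -0.2 -3.6]
604.8798407167949 [-161.00423334 -133.75442062] 65.8836682477083
```

View pics/g7.png

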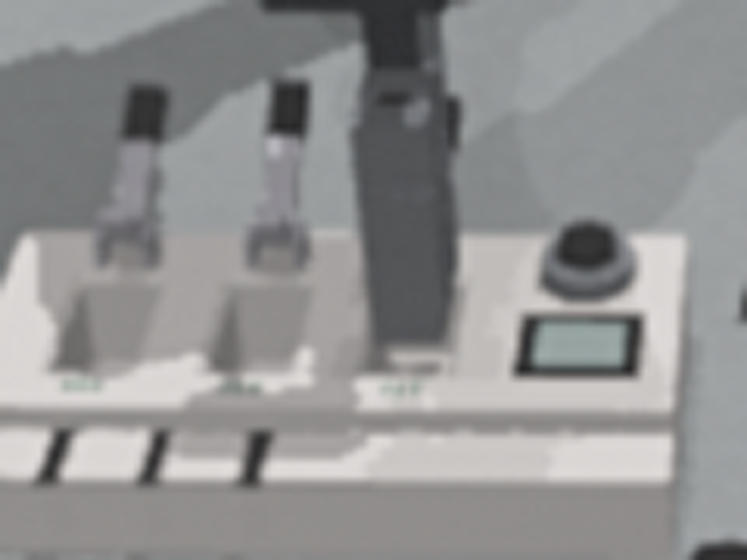

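Pack foot (crop 380–447, row 345) hovers over bay2's pocket (365–450), slightly to the right. Nudge and insert.

Call:
step_arm(series=[[-1, -1.3, 0, 0, 0, 0, 1], [0, 0, -4, 0, 0, 0, 1], [0, 0, -4, 0, 0, 0, 1], [0, 0, -4, 0, 0, 0, 1], [0, 0, -4, 0, 0, 0, 1], [0, 0, 0, 0, 0, 0, 1]])

```text
clock: 12.3
tool_pos: [0.5487, -0.1568, 0.1219]
eef_rot: [0.669, 0.743, -0.0, -0.0]
contact_force: [0.6, 0.2, -3.7]
opening: 0.135
finger_force: 49.9
```

Call:
step_arm(series=[[0, 0, -6, 0, 0, 0, 1], [0, 0, -6, 0, 0, 0, 1], [0, 0, -6, 0, 0, 0, 1], [0, 0, -6, 0, 0, 0, 1], [0, 0, -5, 0, 0, 0, 1], [0, 0, -2, 0, 0, 0, 1], [0, 0, 0, 0, 0, 0, 1]])

```text
clock: 13.0
tool_pos: [0.5491, -0.1568, 0.0914]
eef_rot: [0.669, 0.743, -0.0, 0.0]
contact_force: [-0.6, 0.6, -2.6]
opening: 0.134
finger_force: 49.9
```

Call:
step_arm(series=[[0, 0, -2, 0, 0, 0, 1], [0, 0, -2, 0, 0, 0, 1], [0, 0, 0, 0, 0, 0, 1], [0, 0, 0, 0, 0, 0, 1]])

```text
clock: 13.4
tool_pos: [0.5493, -0.1568, 0.0878]
eef_rot: [0.669, 0.743, 0.0, 0.0]
contact_force: [-0.8, -0.6, -3.3]
opening: 0.135
finger_force: 49.9
```

Call:
step_arm(series=[[0, 0, -2, 0, 0, 0, 1], [0, 0, 0, 0, 0, 0, 1], [0, 0, 0, 0, 0, 0, 1]])

```text
clock: 13.7
tool_pos: [0.5499, -0.1567, 0.0875]
eef_rot: [0.669, 0.743, 0.0, 0.001]
contact_force: [-2.0, -0.1, 9.5]
opening: 0.131
finger_force: 50.0
```

Floor reached (9.5 N). Release and rise.

Call:
step_arm(series=[[0, 0, 0, 0, 0, 0, 0.7], [0, 0, 0, 0, 0, 0, 0.7], [0, 0, 0, 0, 0, 0, 0.7], [0, 0, 0, 0, 0, 0, 0.7], [0, 0, 10, 0, 0, 0, 0.7], [0, 0, 20, 0, 0, 0, 0.7], [0, 0, 30, 0, 0, 0, 0.5], [-15, 0, 30, 0, 0, -0.14, 0.5], [-15, 0, 10, 0, 0, -0.14, 0.5], [-15, 0, 0, 0, 0, -0.14, 0.5], [-15, 0, 0, 0, 0, -0.14, 0.5], [-15, 0, 0, 0, 0, -0.14, 0.5], [-10, 0, 0, 0, 0, -0.14, 0.5], [0, 0, 0, 0, 0, -0.14, 0.5], [0, 0, 0, 0, 0, -0.14, 0.5], [0, 0, 0, 0, 0, -0.14, 0.5], [0, 0, 0, 0, 0, -0.14, 0.5], [0, 0, 0, 0, 0, -0.14, 0.5], [0, 0, 0, 0, 0, 0, 0.5]])

```text
clock: 15.6
tool_pos: [0.4646, -0.1566, 0.1861]
eef_rot: [0.998, 0.067, 0.0, 0.0]
contact_force: [-0.2, -0.1, -0.2]
opening: 0.497
finger_force: 0.0
```

```bash
cat >> bay.py <<'E'
def levers():
    for n in("scene","top"):
        im,d=snap(n);W=xyz(n,d)
        m=(im.max(-1)<60)&(W[...,0]>.43)&(W[...,0]<.56)&(W[...,1]<-.1)&(W[...,1]>-.36)&(W[...,2]>.07)&(W[...,2]<.15)
        k,l,st,ce=cv2.connectedComponentsWithStats(m.astype(np.uint8))
        for i in range(1,k):
            if st[i,4]>12:
                P=W[l==i]*1e3;print(n,ce[i].round(0),st[i,4],np.median(P,0).round(1),P.min(0).round(0),P.max(0).round(0))
E
python3 - <<'E'
from bay import *
levers()
s=r.get_state();print(s["tool_pos"].round(4),turn(.102-np.pi/2).round(4),s["contact_force"].round(1),s["q"].round(2))
im,d=snap("scene");W=xyz("scene",d)
m=(W[...,1]<-.08)&(W[...,1]>-.22)&(W[...,0]>.5)&(W[...,0]<.65)&(W[...,2]>.058)&(W[...,2]<.16)&(im.max(-1)<110)
P=W[m]*1e3;T=P[P[:,2]>134];B=P[P[:,0]>592];print("back",np.median(B[:,0]),np.percentile(B[:,1],[3,97]),"ztop",np.percentile(P[:,2],[95,99]))
for z in(65,75,85,95,105,115):print(z,np.median(B[abs(B[:,2]-z)<5][:,0]))
bayfit("top")
E
```

```text
scene [173. 208.] 30 [ 489.9 -290.8   95.6] [ 480. -298.   90.] [ 502. -285.  100.]
scene [196. 207.] 34 [ 486.7 -227.    99.8] [ 477. -233.   94.] [ 497. -219.  106.]
top [333. 195.] 34 [ 546.1 -140.8  106.1] [ 541. -151.   71.] [ 559. -138.  136.]
top [341. 229.] 18 [ 459.1 -167.2   90.4] [ 456. -171.   85.] [ 468. -153.   96.]
[ 0.4645 -0.1566  0.186 ] [ 0.0007 -0.     -0.0364] [-0.1 -0.   0.7] [ 0.42  0.56 -0.29  1.98  0.26  0.63 -1.47]
back 603.7253779998489 [-162.2149731  -135.21461934] ztop [137.5430779  141.79301515]
65 603.8788929311295
75 603.7570092204227
85 603.6001938334914
95 603.8728546692184
105 603.262768556818
115 604.7239998606915
deck rect [ 566.4 -122.9] [124.9 160.6] 6.78
(np.int32(36), array([277.63888889, 118.94444444]), array([772.79097661,   6.78452045,  74.        ]))
```

Call:
step_arm(series=[[4.5, -6, -20, 0, 0, -0.036, 0.5], [0, 0, -30, 0, 0, 0, 0.5], [0, 0, -30, 0, 0, 0, 0.5], [0, 0, -30, 0, 0, 0, 0.5], [0, 0, -20, 0, 0, 0, 0.5], [0, 0, -10, 0, 0, 0, 0.5], [0, 0, -7, 0, 0, 0, 0.5], [0, 0, 0, 0, 0, 0, 0.5]])

```text
clock: 16.6
tool_pos: [0.4688, -0.1628, 0.0385]
eef_rot: [0.999, 0.05, -0.0, 0.0]
contact_force: [-0.4, -0.4, -0.6]
opening: 0.497
finger_force: 0.0
```

Call:
step_arm(series=[[0, 0, 0, 0, 0, 0, 0.8], [0, 0, 0, 0, 0, 0, 1], [0, 0, 0, 0, 0, 0, 1], [0, 0, 0, 0, 0, 0, 1], [0, 0, 0, 0, 0, 0, 1]], force=10)

```text
clock: 17.1
tool_pos: [0.4691, -0.1632, 0.0391]
eef_rot: [0.999, 0.049, 0.0, 0.001]
contact_force: [-0.3, -1.3, 1.7]
opening: 0.203
finger_force: 10.0
```

```bash
python3 - <<'E'
import numpy as np
R=62;N=10;f0=1.18;prev=None
for k in range(N+1):
    f=f0*(1-k/N)-(.03 if k==N else 0);p=np.array([-R*np.sin(f),R*np.cos(f)])
    if prev is not None:
        d=p-prev;print((d[0]*.995).round(1),(d[0]*.102).round(1),d[1].round(1))
    prev=p
E
```

```text
3.2 0.3 6.6
3.9 0.4 6.2
4.6 0.5 5.7
5.2 0.5 5.1
5.8 0.6 4.4
6.3 0.6 3.7
6.7 0.7 2.9
7.0 0.7 2.1
7.2 0.7 1.3
9.1 0.9 0.4
```

Grip held (opening 17.9 mm = grip width). Swing it up.

Call:
step_arm(series=[[3.2, 0.3, 6.6, 0, 0, 0, 1], [3.9, 0.4, 6.2, 0, 0, 0, 1], [4.6, 0.5, 5.7, 0, 0, 0, 1], [5.2, 0.5, 5.1, 0, 0, 0, 1], [5.8, 0.6, 4.4, 0, 0, 0, 1], [6.3, 0.6, 3.7, 0, 0, 0, 1], [0, 0, 0, 0, 0, 0, 1]])

```text
clock: 17.8
tool_pos: [0.4986, -0.1602, 0.0714]
eef_rot: [0.999, 0.049, 0.0, 0.001]
contact_force: [-4.7, -1.9, 9.1]
opening: 0.204
finger_force: 10.0
```

Call:
step_arm(series=[[6.7, 0.7, 2.4, 0, 0, 0, 1], [7, 0.7, 1.6, 0, 0, 0, 1], [7.2, 0.7, 1, 0, 0, 0, 1], [8, 0.8, 0, 0, 0, 0, 1], [0, 0, 0, 0, 0, 0, 1]])

```text
clock: 18.3
tool_pos: [0.5296, -0.157, 0.0763]
eef_rot: [0.999, 0.05, 0.002, 0.001]
contact_force: [1.4, -2.4, 4.8]
opening: 0.202
finger_force: 10.0
```

```bash
python3 - <<'E'
from bay import *
im,d=snap("scene");W=xyz("scene",d)
cv2.imwrite("pics/g8.png",cv2.resize(im[180:280,150:270],(672,560),interpolation=2))
print(r.get_state()["contact_force"])
E
```

```text
[ 0.49325217 -2.87047584  4.95175215]
```

View pics/g8.png

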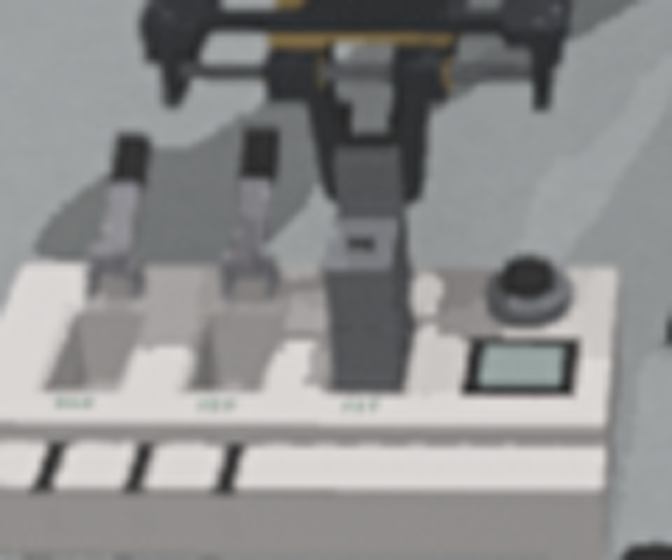

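Call:
step_arm(series=[[2, 0, 0, 0, 0, 0, 1], [0, 0, 0, 0, 0, 0, 0.6], [0, 0, 0, 0, 0, 0, 0.6], [0, 0, 0, 0, 0, 0, 0.6], [0, 0, 0, 0, 0, 0, 0.6], [0, 0, 20, 0, 0, 0, 0.6], [0, 0, 40, 0, 0, 0, 0.6], [0, 0, 40, 0, 0, 0, 0.7], [-10, 35, 10, 0, 0, 0.14, 0.73], [-10, 35, 0, 0, 0, 0.14, 0.73], [0, 35, 0, 0, 0, 0.14, 0.73], [0, 35, 0, 0, 0, 0.14, 0.73], [0, 35, 0, 0, 0, 0.14, 0.73], [0, 35, 0, 0, 0, 0.14, 0.73], [0, 35, 0, 0, 0, 0.14, 0.73], [0, 35, 0, 0, 0, 0.14, 0.73], [0, 35, 0, 0, 0, 0.14, 0.73], [0, 35, 0, 0, 0, 0.14, 0.73], [0, 35, 0, 0, 0, 0.14, 0.73], [0, 0, 0, 0, 0, 0, 0.73]], force=50)

```text
clock: 20.35
tool_pos: [0.5075, 0.2349, 0.1859]
eef_rot: [0.679, 0.734, 0.003, -0.002]
contact_force: [-0.4, -1.5, 1.2]
opening: 0.264
finger_force: 0.0
```

```bash
cat > rack.py <<'E'
from bay import *
def rack():
    im,d=snap("top");W=xyz("top",d);im=im.astype(int)
    roi=(W[...,0]>.4)&(W[...,0]<.75)&(W[...,1]>0.02)&(W[...,1]<.35)
    g=(im.max(-1)-im.min(-1))<28
    for nm,m in(("lug",roi&g&(im.max(-1)<125)&(abs(W[...,2]-.135)<.006)),("rail",roi&g&(im.max(-1)>150)&(W[...,2]>.114)&(W[...,2]<.14)),("cart",roi&g&(im.max(-1)>150)&(abs(W[...,2]-.109)<.003))):
        k,l,st,ce=cv2.connectedComponentsWithStats(m.astype(np.uint8))
        for i in range(1,k):
            if st[i,4]>20: 
                c,s,a,b=rect(W[l==i]);print(nm,st[i,4],ce[i].round(0),np.round(c,1),np.round(s,1),round(a,1),"" if nm!="lug" else plane("top",[ce[i]],.135).round(4))
E
python3 - <<'E'
from rack import *
s=r.get_state();print(s["tool_pos"].round(4),turn(.077).round(4),s["q"].round(2))
rack();bayfit("top");levers()
E
```

```text
[0.5075 0.2349 0.1859] [-0.0062  0.0007 -0.0007] [-0.12  0.7  -0.68  1.78  0.56  0.86 -0.98]
deck rect [ 574.4 -216.2] [127.6 231.1] 5.98
top [379. 187.] x 524.4 585.5 y [-352.9 -321.4] world mid from rear edge [ 585.3 -279. ] from mid [ 586.4 -278.9]
top [356. 189.] x 525.6 585.2 y [-288.1 -256.5] world mid from rear edge [ 578.4 -214.6] from mid [ 580.2 -214.4]
(np.int32(36), array([278.22222222, 118.83333333]), array([773.16478704,   5.15466929,  74.        ]))
top [337. 198.] 99 [ 542.7 -151.8  120.2] [ 522. -167.   75.] [ 560. -138.  142.]
top [365. 222.] 61 [ 479.8 -225.3  101.9] [ 469. -234.   92.] [ 495. -217.  108.]
top [389. 222.] 69 [ 483.3 -289.8   94.1] [ 472. -300.   85.] [ 497. -281.  101.]
```

Call:
step_arm(series=[[15, 1, 0, -0.006, 0, 0, 0.73], [8, 0, 0, 0, 0, 0, 0.73], [0, 0, -30, 0, 0, 0, 0.73], [0, 0, -20, 0, 0, 0, 0.73], [0, 0, 0, 0, 0, 0, 0.73], [0, 0, 0, 0, 0, 0, 0.73]])

```text
clock: 21.15
tool_pos: [0.5319, 0.2283, 0.1357]
eef_rot: [0.683, 0.73, -0.002, 0.002]
contact_force: [-0.1, 0.1, -0.1]
opening: 0.275
finger_force: 0.0
```

```bash
python3 - <<'E'
from rack import *
s=r.get_state();print(s["tool_pos"].round(4),turn(.077).round(4),s["q"].round(2))
im,d=snap("scene");W=xyz("scene",d)
cv2.imwrite("pics/g9.png",cv2.resize(im[150:260,310:420],(560,560),interpolation=2))
m=(W[...,1]<.28)&(W[...,1]>.19)&(W[...,0]>.50)&(W[...,0]<.56)&(W[...,2]>.116)&(W[...,2]<.14)&(im.max(-1)<110)
P=W[m]*1e3;print("lug",len(P),np.median(P,0).round(1),np.percentile(P,[3,97],axis=0).round(1).tolist())
m=(W[...,1]<.28)&(W[...,1]>.19)&(W[...,0]>.50)&(W[...,0]<.58)&(W[...,2]>.15)&(W[...,2]<.19)&(im.max(-1)<60)
P=W[m]*1e3;print("finger",len(P),np.median(P,0).round(1),np.percentile(P,[3,97],axis=0).round(1).tolist())
E
```

```text
[0.5319 0.2283 0.1357] [0.0068 0.0005 0.0103] [-0.13  0.79 -0.63  1.76  0.62  0.81 -1.  ]
lug 82 [538.8 232.4 127.2] [[534.6, 220.6, 116.8], [541.4, 247.0, 136.4]]
finger 45 [558.1 227.7 180.6] [[520.8, 219.9, 173.2], [561.0, 235.7, 189.5]]
```

View pics/g9.png

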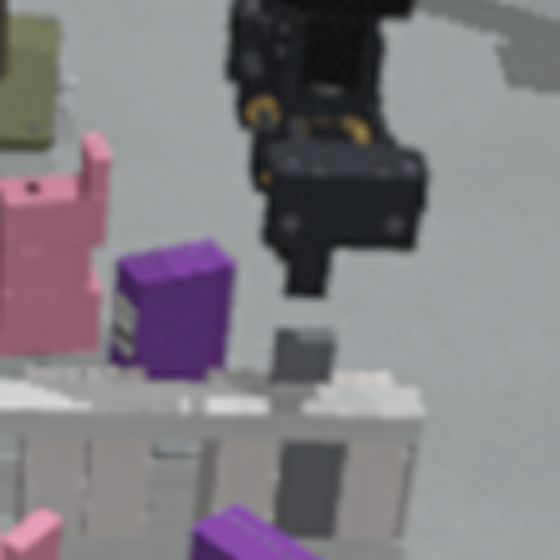

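Call:
step_arm(series=[[-0.5, 6.5, 0, 0.0068, 0, 0.01, 0.73], [0, 0, -10, 0, 0, 0, 0.73], [0, 0, -8, 0, 0, 0, 0.73], [0, 0, 0, 0, 0, 0, 0.73], [0, 0, 0, 0, 0, 0, 0.73]])

```text
clock: 21.7
tool_pos: [0.5309, 0.2353, 0.117]
eef_rot: [0.679, 0.734, -0.0, 0.0]
contact_force: [0.5, 0.0, -0.9]
opening: 0.265
finger_force: 0.0
```

Call:
step_arm(series=[[0, 0, -6, 0, 0, 0, 0.73], [0, 0, -6, 0, 0, 0, 0.73], [0, 0, -4, 0, 0, 0, 0.73], [0, 0, -4, 0, 0, 0, 0.73], [0, 0, -4, 0, 0, 0, 0.73], [0, 0, -4, 0, 0, 0, 0.73], [0, 0, -4, 0, 0, 0, 0.73], [0, 0, -4, 0, 0, 0, 0.73], [0, 0, 0, 0, 0, 0, 0.73], [0, 0, 0, 0, 0, 0, 0.73]])

```text
clock: 22.7
tool_pos: [0.5312, 0.2355, 0.0814]
eef_rot: [0.679, 0.734, 0.0, 0.0]
contact_force: [-0.8, -0.2, -0.6]
opening: 0.271
finger_force: 0.0
```

Call:
step_arm(series=[[0, 0, -1.5, 0, 0, 0, 1], [0, 0, 0, 0, 0, 0, 1], [0, 0, 0, 0, 0, 0, 1], [0, 0, 0, 0, 0, 0, 1], [0, 0, 0, 0, 0, 0, 1], [-3.6, -0.3, 0.4, 0.0029, -0.0374, 0, 1], [-3.6, -0.3, 0.2, 0.0029, -0.0374, 0, 1], [-3.6, -0.3, 0, 0.0029, -0.0374, 0, 1], [-3.6, -0.3, -0.2, 0.0029, -0.0374, 0, 1], [0, 0, 0, 0, 0, 0, 1], [0, 0, 0, 0, 0, 0, 1]], force=50)

```text
clock: 23.8
tool_pos: [0.5165, 0.2342, 0.0801]
eef_rot: [0.677, 0.732, 0.055, 0.051]
contact_force: [0.5, 0.3, -5.4]
opening: 0.131
finger_force: 50.0
```

Call:
step_arm(series=[[-3.8, -0.3, -0.3, 0.0029, -0.0374, 0, 1], [-3.8, -0.3, -0.4, 0.0029, -0.0374, 0, 1], [-3.8, -0.3, -0.4, 0.0029, -0.0374, 0, 1], [0, 0, 0, 0, 0, 0, 1], [0, 0, 0, 0, 0, 0, 1]])

```text
clock: 24.3
tool_pos: [0.5102, 0.2341, 0.0788]
eef_rot: [0.673, 0.728, 0.095, 0.088]
contact_force: [-4.2, -1.7, 7.2]
opening: 0.132
finger_force: 50.3
```

```bash
python3 - <<'E'
from h import *
s=r.get_state();print(s["q"].round(3),s["tool_pos"].round(4),turn(.077).round(3),s["contact_force"].round(1))
im,d=snap("scene");W=xyz("scene",d)
for v in range(205,255,3): print(v,[tuple(int(t) for t in (W[v,u]*1e3).round(0)) if d[v,u]>0 else None for u in(366,370,374)])
E
```

```text
[-0.605  0.755  0.019  2.13   1.315  0.118 -1.813] [0.5102 0.2341 0.0788] [-0.019  0.259 -0.003] [-4.2 -1.7  7.2]
205 [(517, 224, 155), (517, 234, 156), (513, 245, 154)]
208 [(515, 225, 145), (517, 235, 147), (274, 278, 2)]
211 [(517, 226, 137), (520, 236, 140), (504, 248, 131)]
214 [(515, 227, 127), (518, 237, 130), (308, 276, 1)]
217 [(520, 228, 121), (517, 238, 120), (322, 275, -2)]
220 [(521, 228, 113), (519, 239, 113), (516, 249, 111)]
223 [(546, 226, 120), (545, 237, 120), (541, 247, 118)]
226 [(568, 225, 126), (573, 234, 129), (568, 244, 127)]
229 [(582, 224, 126), (585, 233, 128), (579, 244, 125)]
232 [(590, 224, 122), (589, 234, 123), (590, 243, 124)]
235 [(591, 225, 114), (589, 235, 114), (591, 244, 116)]
238 [(565, 229, 88), (563, 239, 87), (562, 249, 87)]
241 [(568, 229, 81), (567, 239, 80), (564, 250, 79)]
244 [(570, 230, 72), (566, 241, 70), (566, 251, 71)]
247 [(571, 231, 64), (570, 241, 64), (567, 251, 63)]
250 [(574, 231, 57), (572, 242, 56), (570, 252, 55)]
253 [(575, 232, 48), (572, 243, 47), (574, 253, 49)]
```

Call:
step_arm(series=[[-2.2, -0.2, 8, 0, 0, 0, 1], [-2.2, -0.2, 8, 0, 0, 0, 1], [-2.2, -0.2, 8, 0, 0, 0, 1], [-2.2, -0.2, 8, 0, 0, 0, 1], [0, 0, 0, 0, 0, 0, 1]])

```text
clock: 24.85
tool_pos: [0.5025, 0.2331, 0.1113]
eef_rot: [0.674, 0.727, 0.096, 0.087]
contact_force: [0.6, -0.2, -4.6]
opening: 0.134
finger_force: 50.0
```

Call:
step_arm(series=[[-3.3, -0.2, 12, 0, 0, 0, 1], [-3.3, -0.2, 12, 0, 0, 0, 1], [-3.3, -0.2, 12, 0, 0, 0, 1], [-3.3, -0.2, 12, 0, 0, 0, 1], [-3.3, -0.2, 12, 0, 0, 0, 1], [-3.3, -0.2, 12, 0, 0, 0, 1], [-3.3, -0.2, 12, 0, 0, 0, 1], [-3.3, -0.2, 12, 0, 0, 0, 1], [-3, -0.2, 12, 0, 0, 0, 1], [-3, -0.2, 12, 0, 0, 0, 1], [0, 0, 0, 0, 0, 0, 1]])

```text
clock: 25.95
tool_pos: [0.4694, 0.2313, 0.2316]
eef_rot: [0.674, 0.728, 0.096, 0.087]
contact_force: [0.6, -0.2, -3.9]
opening: 0.131
finger_force: 50.0
```

```bash
python3 - <<'E'
from rack import *
s=r.get_state();print(s["q"].round(3),s["tool_pos"].round(4),turn(.102).round(4),s["contact_force"].round(1))
bayfit("top")
E
```

```text
[-0.306  0.464 -0.489  2.074  0.741  0.56  -1.27 ] [0.4694 0.2313 0.2316] [-0.0249  0.2585  0.025 ] [ 0.6 -0.2 -3.9]
deck rect [ 571.3 -187.5] [127.6 288.8] 5.97
top [379. 187.] x 524.4 586.2 y [-352.7 -321.5] world mid from rear edge [ 585.9 -278.9] from mid [ 586.7 -278.8]
top [356. 189.] x 525.6 585.6 y [-288.  -256.5] world mid from rear edge [ 578.8 -214.4] from mid [ 580.5 -214.3]
(np.int32(32), array([278.15625, 118.96875]), array([772.75275623,   5.3318634 ,  74.        ]))
(np.int32(65), array([310.13846154, 203.95384615]), array([530.69033081, -85.21451686,  74.        ]))
```

Call:
step_arm(series=[[6.7, -36.7, 14, -0.0018, 0.0185, 0.0018, 1], [6.7, -36.7, 14, -0.0018, 0.0185, 0.0018, 1], [6.7, -36.7, 14, -0.0018, 0.0185, 0.0018, 1], [6.7, -36.7, 8, -0.0018, 0.0185, 0.0018, 1], [6.7, -36.7, 0, -0.0018, 0.0185, 0.0018, 1], [6.7, -36.7, 0, -0.0018, 0.0185, 0.0018, 1], [6.7, -36.7, 0, -0.0018, 0.0185, 0.0018, 1], [6.7, -36.7, 0, -0.0018, 0.0185, 0.0018, 1], [6.7, -36.7, 0, -0.0018, 0.0185, 0.0018, 1], [6.7, -36.7, 0, -0.0018, 0.0185, 0.0018, 1], [6.7, -36.7, 0, -0.0018, 0.0185, 0.0018, 1], [6.7, -36.7, 0, -0.0018, 0.0185, 0.0018, 1], [6.7, -36.7, 0, -0.0018, 0.0185, 0.0018, 1], [6.7, -36.7, 0, -0.0018, 0.0185, 0.0018, 1], [0, 0, 0, 0, 0, 0, 1], [0, 0, 0, 0, 0, 0, 1], [0, 0, 0, 0, 0, 0, 1]])

```text
clock: 27.7
tool_pos: [0.5624, -0.2816, 0.2797]
eef_rot: [0.669, 0.743, -0.0, -0.001]
contact_force: [-0.2, 0.7, -4.4]
opening: 0.13
finger_force: 50.0
```

```bash
cat > inh.py <<'E'
from bay import *
s=r.get_state();print(s["tool_pos"].round(4),turn(.102).round(4),s["contact_force"].round(1),s["opening"])
im,d=snap("scene");W=xyz("scene",d)
tz=s["tool_pos"][2]-.0755
m=(W[...,1]<-.22)&(W[...,1]>-.34)&(W[...,0]>.6)&(W[...,0]<.65)&(W[...,2]>max(tz-.02,.057))&(W[...,2]<tz+.11)&(im.max(-1)<115)
P=W[m]*1e3
for lo in np.arange(P[:,2].min(),P[:,2].max(),20):
    q=P[(P[:,2]>=lo)&(P[:,2]<lo+20)]
    if len(q)>5: print(lo.round(0),np.median(q[:,0]).round(1),np.percentile(q[:,1],[3,97]).round(1))
x=np.median(P[:,0]);y=np.percentile(P[:,1],[3,97]).mean()
print("centre",(x-29.85).round(1),(y-3.06).round(1),"z",np.percentile(P[:,2],[1,99]).round(1))
bayfit("scene")
E
python3 inh.py
```

```text
[ 0.5624 -0.2816  0.2797] [-0.0004 -0.0019 -0.0028] [-0.2  0.7 -4.4] 0.1304825972549251
206.0 615.5 [-289.4 -260.1]
226.0 615.4 [-288.6 -260.6]
246.0 615.5 [-288.8 -260.6]
266.0 616.8 [-288.9 -260.7]
286.0 617.0 [-288.3 -261.3]
306.0 610.9 [-289.  -261.7]
centre 586.0 -277.9 z [207.8 309.7]
deck rect [ 575.6 -188.3] [138.9 291.7] 5.53
scene [167. 243.] x 535.7 588.6 y [-353.7 -323.8] world mid from rear edge [ 588.5 -280.3] from mid [ 593.7 -279.7]
scene [191. 243.] x 534.9 587.7 y [-290.4 -260.3] world mid from rear edge [ 581.1 -217.3] from mid [ 586.4 -216.7]
(np.int32(41), array([243.58536585, 229.41463415]), array([541.7130241 , -86.46279998,  74.        ]))
```

Call:
step_arm(series=[[1, -2.5, -20, 0, 0, 0, 1], [0, 0, -30, 0, 0, 0, 1], [0, 0, -30, 0, 0, 0, 1], [0, 0, -30, 0, 0, 0, 1], [0, 0, -20, 0, 0, 0, 1], [0, 0, -8, 0, 0, 0, 1], [0, 0, -3, 0, 0, 0, 1], [0, 0, 0, 0, 0, 0, 1], [0, 0, 0, 0, 0, 0, 1]])

```text
clock: 28.7
tool_pos: [0.5648, -0.2854, 0.141]
eef_rot: [0.67, 0.743, -0.0, 0.002]
contact_force: [1.0, 0.4, -5.3]
opening: 0.133
finger_force: 50.0
```

```bash
python3 inh.py
```

```text
[ 0.5648 -0.2854  0.141 ] [ 0.0024  0.0021 -0.0014] [ 1.   0.4 -5.3] 0.13257791624291737
64.0 617.9 [-291.1 -264.1]
84.0 618.3 [-291.8 -264.3]
104.0 618.5 [-292.3 -264.2]
124.0 618.1 [-292.6 -264.4]
144.0 618.3 [-293.2 -264.4]
164.0 615.3 [-292.8 -265. ]
centre 588.2 -281.5 z [ 66.8 172.7]
deck rect [ 575.5 -188.5] [139.  291.3] 5.66
scene [191. 243.] x 534.9 587.7 y [-290.4 -260.3] world mid from rear edge [ 581.1 -217.3] from mid [ 586.4 -216.7]
(np.int32(41), array([243.58536585, 229.41463415]), array([541.7130241 , -86.46279998,  74.        ]))
```

Call:
step_arm(series=[[-1, 0.7, 0, 0, 0, 0, 1], [0, 0, -4, 0, 0, 0, 1], [0, 0, -4, 0, 0, 0, 1], [0, 0, -4, 0, 0, 0, 1], [0, 0, -4, 0, 0, 0, 1], [0, 0, 0, 0, 0, 0, 1]])

```text
clock: 29.4
tool_pos: [0.5624, -0.2845, 0.1228]
eef_rot: [0.67, 0.743, -0.001, -0.0]
contact_force: [0.2, -0.4, -4.1]
opening: 0.133
finger_force: 50.0
```

Call:
step_arm(series=[[0, 0, -6, 0, 0, 0, 1], [0, 0, -6, 0, 0, 0, 1], [0, 0, -6, 0, 0, 0, 1], [0, 0, -6, 0, 0, 0, 1], [0, 0, -5, 0, 0, 0, 1], [0, 0, -3, 0, 0, 0, 1], [0, 0, -2, 0, 0, 0, 1], [0, 0, 0, 0, 0, 0, 1], [0, 0, 0, 0, 0, 0, 1]])

```text
clock: 30.3
tool_pos: [0.5629, -0.2847, 0.0898]
eef_rot: [0.67, 0.743, -0.001, 0.001]
contact_force: [0.3, -0.1, -4.4]
opening: 0.131
finger_force: 50.0
```

Call:
step_arm(series=[[0, 0, -2, 0, 0, 0, 1], [0, 0, -1, 0, 0, 0, 1], [0, 0, 0, 0, 0, 0, 1], [0, 0, 0, 0, 0, 0, 1]])

```text
clock: 30.7
tool_pos: [0.563, -0.2848, 0.0882]
eef_rot: [0.67, 0.743, -0.001, 0.001]
contact_force: [-4.4, 0.9, 5.8]
opening: 0.132
finger_force: 50.0
```

Call:
step_arm(series=[[0, 0, 0, 0, 0, 0, 0.7], [0, 0, 0, 0, 0, 0, 0.7], [0, 0, 0, 0, 0, 0, 0.7], [0, 0, 0, 0, 0, 0, 0.7], [0, 0, 10, 0, 0, 0, 0.7], [0, 0, 20, 0, 0, 0, 0.7], [0, 0, 30, 0, 0, 0, 0.5], [-15, 0, 30, 0, 0, -0.14, 0.5], [-15, 0, 10, 0, 0, -0.14, 0.5], [-15, 0, 0, 0, 0, -0.14, 0.5], [-15, 0, 0, 0, 0, -0.14, 0.5], [-15, -3, 0, 0, 0, -0.14, 0.5], [-3, -3, 0, 0, 0, -0.14, 0.5], [0, 0, 0, 0, 0, -0.14, 0.5], [0, 0, 0, 0, 0, -0.14, 0.5], [0, 0, 0, 0, 0, -0.14, 0.5], [0, 0, 0, 0, 0, -0.14, 0.5], [0, 0, 0, 0, 0, -0.14, 0.5], [0, 0, 0, 0, 0, -0.03, 0.5], [0, 0, 0, 0, 0, 0, 0.5]])

```text
clock: 32.7
tool_pos: [0.4851, -0.2904, 0.1871]
eef_rot: [0.999, 0.053, -0.001, -0.0]
contact_force: [-0.5, 0.3, -0.3]
opening: 0.499
finger_force: 0.0
```

```bash
python3 - <<'E'
from bay import *
s=r.get_state();print(s["tool_pos"].round(4),turn(.102-np.pi/2).round(4),s["contact_force"].round(1))
im,d=snap("scene");W=xyz("scene",d)
for nm,(a,b) in {"bay0":(-.34,-.22),"bay2":(-.21,-.09)}.items():
    m=(W[...,1]<b)&(W[...,1]>a)&(W[...,0]>.593)&(W[...,0]<.64)&(W[...,2]>.06)&(W[...,2]<.13)&(im.max(-1)<115)
    P=W[m]*1e3;print(nm,"centre",np.median(P[:,0])-29.85,np.percentile(P[:,1],[3,97]).mean()-3.06,"ztop",np.percentile(P[:,2],99))
    m=(W[...,1]<b)&(W[...,1]>a)&(W[...,0]>.52)&(W[...,0]<.6)&(W[...,2]>.12)&(W[...,2]<.155)&(im.max(-1)<120)&(im.max(-1)>50)
    print("lug z",np.percentile(W[m][:,2],[50,95]).round(4))
levers();bayfit("top")
cv2.imwrite("pics/g10.png",cv2.resize(im[180:280,150:270],(672,560),interpolation=2))
E
```

```text
[ 0.4851 -0.2904  0.1871] [-0.0001 -0.0011 -0.0048] [-0.5  0.3 -0.3]
bay0 centre 586.3802087761509 -280.09871884306256 ztop 119.66348208213672
lug z [0.1331 0.1427]
bay2 centre 573.8838488846894 -151.60768288101207 ztop 117.09560919219831
lug z [0.1332 0.1413]
scene [173. 208.] 26 [ 488.1 -290.    94.8] [ 481. -299.   90.] [ 501. -285.  100.]
scene [196. 207.] 31 [ 487.7 -226.3  100. ] [ 476. -232.   93.] [ 498. -220.  107.]
top [337. 198.] 102 [ 542.6 -151.8  119.2] [ 522. -166.   73.] [ 560. -139.  142.]
top [365. 222.] 64 [ 480.4 -225.    99.5] [ 468. -234.   91.] [ 495. -217.  107.]
top [389. 224.] 37 [ 477.1 -289.5   95.7] [ 471. -301.   90.] [ 488. -282.  103.]
deck rect [ 572.2 -187.4] [126.2 288.5] 5.83
top [356. 189.] x 525.6 586.8 y [-288.1 -256.7] world mid from rear edge [ 579.9 -214.5] from mid [ 581.  -214.3]
(np.int32(29), array([277.13793103, 118.82758621]), array([773.1089014 ,   8.19672438,  74.        ]))
(np.int32(64), array([310.265625, 203.875   ]), array([530.91496539, -85.5550681 ,  74.        ]))
```

Both packs at equal height in their bays (lug tops ≈0.142). Straddle lever0.

Call:
step_arm(series=[[0, -1, -30, 0, 0, 0, 0.5], [0, 0, -30, 0, 0, 0, 0.5], [0, 0, -30, 0, 0, 0, 0.5], [0, 0, -25, 0, 0, 0, 0.5], [0, 0, -15, 0, 0, 0, 0.5], [0, 0, -10, 0, 0, 0, 0.5], [0, 0, -2, 0, 0, 0, 0.5], [0, 0, 0, 0, 0, 0, 0.5], [0, 0, 0, 0, 0, 0, 1], [0, 0, 0, 0, 0, 0, 1], [0, 0, 0, 0, 0, 0, 1], [0, 0, 0, 0, 0, 0, 1], [0, 0, 0, 0, 0, 0, 1]], force=10)

```text
clock: 34.2
tool_pos: [0.485, -0.2922, 0.0451]
eef_rot: [0.999, 0.052, -0.0, 0.0]
contact_force: [0.5, -1.0, 2.1]
opening: 0.202
finger_force: 10.0
```

```bash
python3 - <<'E'
import numpy as np
R=62;N=9;f0=1.1;prev=None
for k in range(N+1):
    f=f0*(1-k/N)-(.04 if k==N else 0);p=np.array([-R*np.sin(f),R*np.cos(f)])
    if prev is not None:
        d=p-prev;print((d[0]*.995).round(1),(d[0]*.102).round(1),d[1].round(1))
    prev=p
E
```

```text
3.8 0.4 6.5
4.6 0.5 6.0
5.3 0.5 5.4
5.9 0.6 4.7
6.4 0.7 4.0
6.9 0.7 3.1
7.2 0.7 2.3
7.4 0.8 1.4
10.0 1.0 0.4
```

Call:
step_arm(series=[[3.8, 0.4, 6.3, 0, 0, 0, 1], [4.6, 0.5, 5.7, 0, 0, 0, 1], [5.3, 0.5, 5.1, 0, 0, 0, 1], [5.9, 0.6, 4.4, 0, 0, 0, 1], [6.4, 0.7, 3.7, 0, 0, 0, 1], [6.9, 0.7, 2.8, 0, 0, 0, 1], [7.2, 0.7, 1.9, 0, 0, 0, 1], [7.4, 0.8, 1, 0, 0, 0, 1], [8, 0.8, 0, 0, 0, 0, 1], [0, 0, 0, 0, 0, 0, 1]])

```text
clock: 35.2
tool_pos: [0.5427, -0.2863, 0.0769]
eef_rot: [0.999, 0.052, 0.001, 0.001]
contact_force: [0.4, -2.9, 5.9]
opening: 0.203
finger_force: 10.0
```

Call:
step_arm(series=[[2, 0, 0, 0, 0, 0, 1], [0, 0, 0, 0, 0, 0, 0.6], [0, 0, 0, 0, 0, 0, 0.6], [0, 0, 0, 0, 0, 0, 0.6], [0, 0, 0, 0, 0, 0, 0.6], [0, 0, 20, 0, 0, 0, 0.6], [0, 0, 40, 0, 0, 0, 0.6], [0, 0, 40, 0, 0, 0, 0.8], [-1, 18, 20, 0, 0, 0.1428, 1], [-1, 18, 20, 0, 0, 0.1428, 1], [-1, 18, 0, 0, 0, 0.1428, 1], [-1, 18, 0, 0, 0, 0.1428, 1], [-1, 18, 0, 0, 0, 0.1428, 1], [-1, 18, 0, 0, 0, 0.1428, 1], [-1, 18, 0, 0, 0, 0.1428, 1], [-1, 18, 0, 0, 0, 0.1428, 1], [-1, 18, 0, 0, 0, 0.1428, 1], [-1, 18, 0, 0, 0, 0.1428, 1], [-1, 18, 0, 0, 0, 0.1428, 1], [0, 0, 0, 0, 0, 0, 1]], force=40)

```text
clock: 37.2
tool_pos: [0.5311, -0.0848, 0.2157]
eef_rot: [0.667, 0.745, 0.0, -0.0]
contact_force: [-0.6, 0.2, -0.0]
opening: 0.004
finger_force: 0.0
```

```bash
python3 - <<'E'
from bay import *
s=r.get_state();print(s["tool_pos"].round(4),turn(.102).round(4),s["contact_force"].round(1))
im,d=snap("scene");im2,d2=snap("top");W=xyz("scene",d);W2=xyz("top",d2)
for n,I,w in(("s",im,W),("t",im2,W2)):
  for nm,(a,b) in {"lev0":(-.31,-.26),"lev2":(-.18,-.13)}.items():
    m=(w[...,1]<b)&(w[...,1]>a)&(w[...,0]>.49)&(w[...,0]<.55)&(w[...,2]>.095)&(w[...,2]<.15)&(I.max(-1)<60)
    P=w[m]*1e3
    for lo in(95,105,115,125,135):
        q=P[(P[:,2]>=lo)&(P[:,2]<lo+10)]
        if len(q)>2: print(n,nm,lo,len(q),np.percentile(q[:,0],[10,50,90]).round(1))
bayfit("top")
cv2.imwrite("pics/g11.png",np.hstack([cv2.resize(im[180:280,150:270],(480,400),interpolation=2),cv2.resize(im2[160:240,325:405],(300,400),interpolation=2)]))
E
```

```text
[ 0.5311 -0.0848  0.2157] [-0.0008 -0.0002 -0.0073] [-0.6  0.2 -0. ]
s lev0 135 4 [542.  544.5 545.3]
s lev2 135 5 [531.  532.5 533.9]
t lev2 95 4 [543.4 543.7 544.7]
t lev2 105 5 [531.  543.  543.8]
t lev2 115 6 [522.5 543.6 544.3]
t lev2 125 14 [522.9 533.6 544.5]
t lev2 135 26 [524.  528.4 544.1]
deck rect [560.7 -63. ] [124.4  44.4] 1.88
(np.int32(37), array([278.27027027, 118.78378378]), array([773.31718283,   5.02275435,  74.        ]))
(np.int32(49), array([309.40816327, 203.91836735]), array([530.74186307, -83.25351637,  74.        ]))
```

View pics/g11.png

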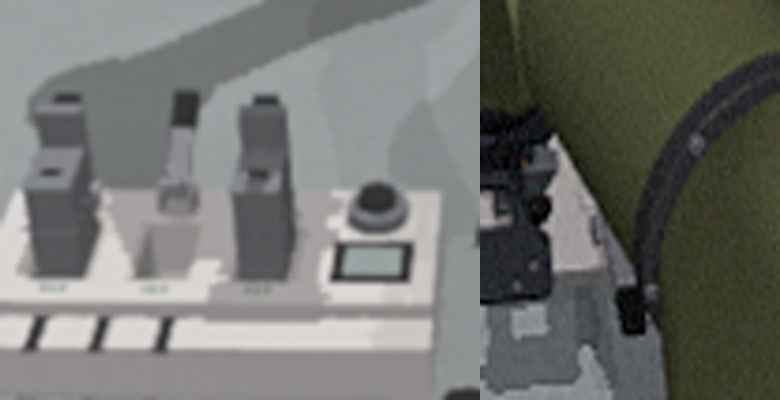

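Both packs are seated with levers 0 and 2 upright (black tips at 68,98 and 265,98); lever 1 stays open. Press the button.

Call:
step_arm(series=[[0, -0.5, -40, 0, 0, 0, 1], [0, 0, -40, 0, 0, 0, 1], [0, 0, -40, 0, 0, 0, 1], [0, 0, -30, 0, 0, 0, 1], [0, 0, -10, 0, 0, 0, 1], [0, 0, -5, 0, 0, 0, 1], [0, 0, 0, 0, 0, 0, 1], [0, 0, 0, 0, 0, 0, 1]])

```text
clock: 38.15
tool_pos: [0.5324, -0.0887, 0.0519]
eef_rot: [0.67, 0.743, 0.0, 0.002]
contact_force: [-0.1, 0.1, -0.4]
opening: 0.005
finger_force: 0.0
```

Call:
step_arm(series=[[0, 1, -4, 0, 0, 0, 1], [0, 0, -3, 0, 0, 0, 1], [0, 0, -3, 0, 0, 0, 1], [0, 0, -2, 0, 0, 0, 1], [0, 0, -2, 0, 0, 0, 1], [0, 0, 0, 0, 0, 0, 1], [0, 0, 0, 0, 0, 0, 1]])

```text
clock: 38.85
tool_pos: [0.5317, -0.0874, 0.0371]
eef_rot: [0.669, 0.743, -0.0, 0.001]
contact_force: [-1.2, -0.4, 7.1]
opening: 0.007
finger_force: 3.3
```

Call:
step_arm(series=[[0, 0, -2, 0, 0, 0, 1], [0, 0, -1, 0, 0, 0, 1], [0, 0, 0, 0, 0, 0, 1], [0, 0, 0, 0, 0, 0, 1], [0, 0, 0, 0, 0, 0, 1]])

```text
clock: 39.35
tool_pos: [0.5318, -0.0875, 0.0366]
eef_rot: [0.669, 0.743, -0.001, 0.002]
contact_force: [-5.4, 0.4, 31.5]
opening: 0.003
finger_force: 15.7
```

Bottomed out. Retreat and check.

Call:
step_arm(series=[[0, 0, 3, 0, 0, 0, 1], [0, 0, 10, 0, 0, 0, 1], [0, 0, 30, 0, 0, 0, 1], [0, 0, 40, 0, 0, 0, 1], [0, 0, 40, 0, 0, 0, 1], [-20, 30, 30, 0, 0, 0, 1], [-20, 40, 0, 0, 0, 0, 1], [-20, 40, 0, 0, 0, 0, 1], [-10, 40, 0, 0, 0, 0, 1], [0, 0, 0, 0, 0, 0, 1]])

```text
clock: 40.35
tool_pos: [0.4595, 0.0691, 0.1874]
eef_rot: [0.665, 0.747, 0.001, -0.001]
contact_force: [-0.5, -0.1, 0.6]
opening: 0.001
finger_force: 0.0
```

```bash
python3 - <<'E'
from bay import *
s=r.get_state();print(s["tool_pos"].round(4),s["contact_force"].round(1))
im,d=snap("scene");im2,d2=snap("top");W=xyz("scene",d);W2=xyz("top",d2)
for nm,(a,b) in {"bay0":(-.34,-.22),"bay2":(-.21,-.09)}.items():
    m=(W[...,1]<b)&(W[...,1]>a)&(W[...,0]>.593)&(W[...,0]<.64)&(W[...,2]>.06)&(W[...,2]<.13)&(im.max(-1)<115)
    P=W[m]*1e3;print(nm,"centre",np.median(P[:,0])-29.85,np.percentile(P[:,1],[3,97]).mean()-3.06)
b=(abs(W2[...,0]-.531)<.009)&(abs(W2[...,1]+.0855)<.009)
print("button z",np.nanmedian(W2[b][:,2]))
for nm,(a,c) in {"lev0":(-.31,-.26),"lev2":(-.18,-.13)}.items():
    m=(W2[...,1]<c)&(W2[...,1]>a)&(W2[...,0]>.48)&(W2[...,0]<.537+.012*(nm=="lev0"))&(W2[...,2]>.131)&(W2[...,2]<.15)&(im2.max(-1)<60)
    P=W2[m]*1e3;print(nm,len(P),np.percentile(P,[5,50,95],axis=0).round(1).tolist() if len(P) else "")
bayfit("top")
E
```

```text
[0.4595 0.0691 0.1874] [-0.5 -0.1  0.6]
bay0 centre 584.9024386619233 -270.60811504506273
bay2 centre 572.1120878007681 -144.74489401944717
button z nan
lev0 29 [[534.2, -285.4, 132.6], [537.8, -276.8, 136.8], [542.7, -269.4, 140.9]]
lev2 0 
deck rect [ 570.8 -179. ] [125.2 290.6] 5.97
top [353. 189.] x 524.5 585.4 y [-280.2 -248.8] world mid from rear edge [ 577.8 -206.7] from mid [ 579.  -206.6]
(np.int32(32), array([277.53125, 118.875  ]), array([772.99272103,   7.09056309,  74.        ]))
(np.int32(30), array([374.23333333, 187.03333333]), array([ 581.76980733, -259.09885491,   74.        ]))
  return np.nanmean(a, axis, out=out, keepdims=keepdims)
```

The whole charger now sits ~8 mm further +y, with the packs in it. Move the arm well clear and verify levers and button by depth.

Call:
step_arm(series=[[0, 40, 20, 0, 0, 0, 1], [0, 40, 20, 0, 0, 0, 1], [0, 40, 0, 0, 0, 0, 1], [0, 40, 0, 0, 0, 0, 1], [-10, 40, 0, 0, 0, 0, 1], [-10, 40, 0, 0, 0, 0, 1], [-10, 40, 0, 0, 0, 0, 1], [0, 0, 0, 0, 0, 0, 1], [0, 0, 0, 0, 0, 0, 1]])

```text
clock: 41.4
tool_pos: [0.4318, 0.3416, 0.226]
eef_rot: [0.67, 0.743, -0.001, 0.001]
contact_force: [0.8, -0.1, -0.5]
opening: 0.008
finger_force: 0.0
```

```bash
python3 - <<'E'
from bay import *
im,d=snap("scene");im2,d2=snap("top");W=xyz("scene",d);W2=xyz("top",d2)
for nm,(a,b) in {"bay0":(-.34,-.22),"bay2":(-.21,-.09)}.items():
    m=(W[...,1]<b)&(W[...,1]>a)&(W[...,0]>.593)&(W[...,0]<.64)&(W[...,2]>.06)&(W[...,2]<.13)&(im.max(-1)<115)
    P=W[m]*1e3;print(nm,"centre",np.median(P[:,0])-29.85,np.percentile(P[:,1],[3,97]).mean()-3.06)
for n,w,I in(("top",W2,im2),("scene",W,im)):
    m=(I.max(-1)<70)&(w[...,0]>.5)&(w[...,0]<.56)&(w[...,1]>-.12)&(w[...,1]<-.05)&(w[...,2]>.062)&(w[...,2]<.082)
    P=w[m]*1e3;print(n,"key",len(P),np.median(P,0).round(1) if len(P) else "")
    m=(w[...,0]>.45)&(w[...,0]<.62)&(w[...,1]>-.34)&(w[...,1]<-.1)&(w[...,2]>.126)&(w[...,2]<.15)
    k,l,st,ce=cv2.connectedComponentsWithStats(m.astype(np.uint8))
    for i in range(1,k):
        if st[i,4]>5: P=w[l==i]*1e3;print(n,"high",st[i,4],P.min(0).round(0),P.max(0).round(0))
    m=(w[...,0]>.43)&(w[...,0]<.5)&(w[...,1]>-.34)&(w[...,1]<-.1)&(w[...,2]>.075)
    print(n,"open handles y:",np.unique((w[m][:,1]*100).round()).tolist())
bayfit("top")
E
```

```text
bay0 centre 584.7491966197205 -272.3918658632249
bay2 centre 572.6606419707634 -144.9498806934727
top key 73 [529.5 -77.7  73. ]
top high 76 [ 553. -290.  126.] [ 567. -259.  146.]
top high 67 [ 540. -161.  126.] [ 554. -132.  145.]
top high 32 [ 533. -286.  127.] [ 542. -268.  142.]
top high 28 [ 520. -155.  126.] [ 530. -141.  141.]
top open handles y: [-23.0, -22.0, -21.0]
scene key 45 [540.5 -79.1  73.8]
scene high 118 [ 538. -290.  126.] [ 572. -262.  147.]
scene high 121 [ 519. -163.  126.] [ 558. -132.  147.]
scene open handles y: [-23.0, -22.0, -21.0]
deck rect [ 570.5 -179.9] [126.1 288.9] 5.97
top [353. 189.] x 524.5 585.2 y [-280.5 -248.8] world mid from rear edge [ 577.6 -206.9] from mid [ 578.9 -206.8]
(np.int32(35), array([277.94285714, 118.88571429]), array([772.98825597,   5.93530002,  74.        ]))
(np.int32(30), array([373.9, 187.1]), array([ 581.56077028, -258.18487519,   74.        ]))
(np.int32(64), array([307.734375, 204.296875]), array([529.59688397, -78.76560102,  74.        ]))
```

Packs, levers (grips 10–11 mm in front of the packs' faces) and the raised key all moved together and look right. The press depth reading was only about 4–6 mm, so I press once more at the key's new position to be safe.

Call:
step_arm(series=[[8.2, -35, 0, 0, 0, 0, 1], [8.2, -35, 0, 0, 0, 0, 1], [8.2, -35, 0, 0, 0, 0, 1], [8.2, -35, 0, 0, 0, 0, 1], [8.2, -35, 0, 0, 0, 0, 1], [8.2, -35, 0, 0, 0, 0, 1], [8.2, -35, 0, 0, 0, 0, 1], [8.2, -35, 0, 0, 0, 0, 1], [8.2, -35, 0, 0, 0, 0, 1], [8.2, -35, 0, 0, 0, 0, 1], [8.2, -35, 0, 0, 0, 0, 1], [8.2, -35, 0, 0, 0, 0, 1], [0, 0, -40, 0, 0, 0, 1], [0, 0, -40, 0, 0, 0, 1], [0, 0, -40, 0, 0, 0, 1], [0, 0, -30, 0, 0, 0, 1], [0, 0, -20, 0, 0, 0, 1], [0, 0, 0, 0, 0, 0, 1], [0, 0, 0, 0, 0, 0, 1]])

```text
clock: 43.45
tool_pos: [0.5294, -0.0786, 0.0569]
eef_rot: [0.67, 0.742, -0.001, 0.001]
contact_force: [1.0, -0.0, 0.4]
opening: 0.002
finger_force: 0.0
```

Call:
step_arm(series=[[0, 0, -5, 0, 0, 0, 1], [0, 0, -4, 0, 0, 0, 1], [0, 0, -3, 0, 0, 0, 1], [0, 0, -3, 0, 0, 0, 1], [0, 0, -3, 0, 0, 0, 1], [0, 0, -2, 0, 0, 0, 1], [0, 0, 0, 0, 0, 0, 1], [0, 0, 0, 0, 0, 0, 1]])

```text
clock: 44.25
tool_pos: [0.5299, -0.0776, 0.0371]
eef_rot: [0.669, 0.743, -0.001, 0.001]
contact_force: [-1.0, 0.4, 6.0]
opening: 0.008
finger_force: 3.3
```

Call:
step_arm(series=[[0, 0, -1.5, 0, 0, 0, 1], [0, 0, -1, 0, 0, 0, 1], [0, 0, 0, 0, 0, 0, 1], [0, 0, 0, 0, 0, 0, 1], [0, 0, 0, 0, 0, 0, 1]])

```text
clock: 44.75
tool_pos: [0.53, -0.0776, 0.0367]
eef_rot: [0.669, 0.743, -0.001, 0.002]
contact_force: [-4.7, -0.4, 27.1]
opening: 0.005
finger_force: 13.7
```

Same hard stop at the same height: the key is fully down. Straight up and away.

Call:
step_arm(series=[[0, 0, 3, 0, 0, 0, 1], [0, 0, 10, 0, 0, 0, 1], [0, 0, 30, 0, 0, 0, 1], [0, 0, 40, 0, 0, 0, 1], [0, 0, 40, 0, 0, 0, 1], [-10, 40, 40, 0, 0, 0, 1], [-10, 40, 20, 0, 0, 0, 1], [-15, 40, 0, 0, 0, 0, 1], [-15, 40, 0, 0, 0, 0, 1], [-15, 40, 0, 0, 0, 0, 1], [-15, 40, 0, 0, 0, 0, 1], [0, 40, 0, 0, 0, 0, 1], [0, 40, 0, 0, 0, 0, 1], [0, 0, 0, 0, 0, 0, 1], [0, 0, 0, 0, 0, 0, 1]])

```text
clock: 46.25
tool_pos: [0.4502, 0.2381, 0.2117]
eef_rot: [0.668, 0.744, -0.001, 0.0]
contact_force: [0.7, -1.1, 0.9]
opening: 0.002
finger_force: 0.0
```

```bash
python3 - <<'E'
from rack import *
im2,d2=snap("top");w=xyz("top",d2)
m=(im2.max(-1)<70)&(w[...,0]>.49)&(w[...,0]<.57)&(w[...,1]>-.13)&(w[...,1]<-.03)&(w[...,2]>.062)&(w[...,2]<.082)
print("key",m.sum(),np.median(w[m],0).round(4))
m=(w[...,0]>.45)&(w[...,0]<.62)&(w[...,1]>-.36)&(w[...,1]<-.08)&(w[...,2]>.126)&(w[...,2]<.15)
k,l,st,ce=cv2.connectedComponentsWithStats(m.astype(np.uint8))
for i in range(1,k):
    if st[i,4]>5: P=w[l==i]*1e3;print("high",st[i,4],P.min(0).round(0),P.max(0).round(0))
rack()
im,d=snap("scene");W=xyz("scene",d)
m=(W[...,0]>.5)&(W[...,0]<.6)&(W[...,1]>.05)&(W[...,1]<.3)&(abs(W[...,2]-.109)<.006)&(im.min(-1)>120)
print("carton tops y(cm)",np.unique((W[m][:,1]*100).round(),return_counts=True))
E
```

```text
key 73 [ 0.5287 -0.0773  0.0729]
high 76 [ 553. -290.  126.] [ 569. -259.  147.]
high 68 [ 540. -160.  127.] [ 554. -132.  147.]
high 35 [ 533. -286.  127.] [ 543. -268.  143.]
high 27 [ 520. -156.  126.] [ 529. -142.  143.]
rail 402 [231. 177.] [584.5 138. ] [ 25. 145.] 4.1 
cart 208 [232. 190.] [554.4 127.1] [38.3 57.5] 5.0 
carton tops y(cm) (array([ 9., 10., 11., 12., 13., 14., 15., 16., 17., 18., 19., 20., 21.,
       22., 23., 24., 25., 26., 27., 28., 29.]), array([ 2, 18, 24, 25, 21, 27, 27, 11,  5,  5, 11, 21, 22, 17,  6,  6, 11,
       26, 27, 15,  3]))
```

All four cartons are standing, the key is up, the levers are shut and the arm is clear. Handing in.

```bash
python3 -c "
from plant import r
print(r.finish_job())"
```

```text
the job is handed in; nothing more can be done
None
```

The job is handed in, but no verdict came back: both packs stand locked in bay0 and bay2, the start button was pressed twice and is up again, and all four cartons still stand; the charger ended about 8 mm off its first position with the packs seated in it, and I viewed 15 pictures, one over the limit of 14.

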